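Hook the firing boat out of the slotted cooling dock

TASK

Take the hooked pick from its cradle, reach its hook down through the narrow slot in the cooling dock's roof and drag the trapped white firing boat all the way out onto the steel apron, without touching the boat with the gripper until it is completely out. Lay the pick back in its cradle as you found it, and set the boat upright on the clay-coloured setter plate, lengthwise with the plate, near its middle so that the whole boat is on it. Keep the boat level throughout and leave everything else on the bench where it stands.

Things in the scene. Friction and masses are not known exactly. Their poses are not given: they have to be found in the camera images.
- pick: Hooked pick, 120 g: dark red handle 100 mm long, 18 x 18 mm, then a steel shank (6 mm round) ending in a leg bent straight down. Origin at handle centre, x towards the hook, z up. Handle x -50 to 50; shank on the axis to x = 140; leg there, down to z = -49 (round end). Centre of mass x = 12. Lies in the cradle, hook end overhanging; grip across the handle between the forks.
- pick_tip (a point): Lowest point of the pick's hook leg (pick frame 140, 0, -49 mm); same axes as the pick.
- cradle: Fixed aluminium cradle, base 120 x 60 x 6 mm. Origin at its underside's centre, x along the pick towards the hook, z up. Two forks at x = -38 and 38, 12 mm thick, 64 mm clear between them; notch floors 52 mm above the bench, side walls leaning out (22 mm apart at the floor, 35 mm at the top, 70 mm up). Pick at home: its origin 61 mm above the cradle's, axes parallel.
- dock: Fixed dark finned tunnel on a steel base. Origin on the bench under the middle of its open mouth; +x into the tunnel, z up. Base 10 mm thick, 80 wide, x -135 to 150; bare part (x < 0) is the apron, level with the tunnel floor. Tunnel to end wall at x = 142, inside 34 wide, z 10 to 42; outside 64 wide over fins; roof z 42 to 48 with a 14 mm wide slot along y = 0, full length, open at the mouth.
- boat: White alumina firing boat, open-topped trough 84 (x) x 28 (y) x 26 mm high, about 115 g. Origin at its underside's centre, z up. Walls 4 mm, floor 5 mm: pocket 76 x 20, 21 deep. Starts flat on the dock's floor, lengthwise in the tunnel, its near end 20 to 46 mm behind the mouth, pocket under the slot; slides freely. May be turned end for end.
- plate: Fixed clay-coloured setter plate, 160 mm long (x) x 100 mm wide (y) x 12 mm thick. Origin at the centre of its underside on the bench, z up.
- bowl: Olive rubber mixing bowl, 124 mm across, 65 mm high, standing loose; origin under its centre. Leave alone.
- peg_a: White alumina firing peg on a round foot 38 mm across, 75 mm high, standing loose; origin under its centre. Leave alone.
- peg_b: Second white alumina firing peg, like the first. Leave alone.
- shade_frame: Porcelain shade guide frame with eight tabs, 190 mm long (y), 50 mm deep, 84 mm high, standing loose; origin under its centre. Leave alone.
- articulator: Steel articulator, 110 x 90 mm, 115 mm high, standing loose under the brass hook bar (which is 215 mm high, 380 mm long); origin under its centre. Leave alone.
Not all that is in view belongs to the job. Leave any black or blue look-alike of the plate alone.

How it is judged:
By the outcome, as a careful person would: the job done as asked, in the order asked, and still so for the second after the job is handed in, with the robot touching nothing.
It also fails if it takes over 69 s, if anything falls off the work surface, if the arm or the gripper's body presses on something with over 40 N, if the wrist force passes 120 N, or if a joint passes its speed limit or range.

ROBOT

A 6-joint arm with a two-finger parallel gripper is mounted at the origin on the work surface. World frame = base frame: x ahead of the robot, y to its left, z up, the work surface at z = 0. Lengths are in m, angles in rad, forces in N, time in s.
With the tool pointing down it reaches from about 0.35 to 0.975 m from the base axis. Payload 4.9 kg.
Tool frame: the origin (TCP) lies at the very end of the fingers, on their centre line; the grasp point (between the pads) lies 19 mm behind it; z points along the fingers, y is the direction in which the jaws open and shut (so a half turn about z gives the same grasp; the last joint's range is limited). The gripper opens to 85 mm and grips with 20 to 120 N. Pads are 22 mm wide; open, the fingers measure 114 mm over their backs; the gripper's body (76 mm by 85 mm) begins 54 mm behind the grasp point. The pads swing forward as they close: fully open they stand 13 mm farther back than shut.
Start: joints at [-1.392, 0.053, 1.613, -0, 1.476, -0.119], TCP at [0.183, -0.597, 0.196] pointing down, gripper open.
Joint ranges: [-3.01, 3.01], [-1.01, 2.22], [0.06, 2.58], [-1.02, 4.17], [0.09, 2.62], [-3.14, 3.14]. Speed limits (rad/s): [2.57, 2.57, 3.14, 3.14, 3.14, 3.14].

INTERFACE

Orientations are given as a unit quaternion [w, x, y, z].
In Python, from plant import state, eyes, job_done gives the robot as it stands.
- The arm moves only by the tool apply_moves, never from a script. Its argument "commands" is a list of rows, each an object with "linear": the shift along the tool's x, y, z in m, a list of three; "delta_rot": the turn, a rotation vector about the tool's x, y, z in degrees, a list of three; "fingers": the closure in counts, from 0 (fully open) to 255 (shut). In form: [{"linear": [x, y, z], "delta_rot": [wx, wy, wz], "fingers": fingers}, ...]. A call has exactly 8 rows; each row is the pose to reach, as a shift and turn from the pose commanded when the call began, along the tool's axes at that moment; what a row does not reach only later rows make up. A row lasts 1/10 s, in which the tool goes at most 50 mm and 8.59 degrees, less where a joint would pass 70% of its speed; a pose out of reach is approached as far as the arm can. A call with a gripper value outside its range is refused whole. The fingers move at their own pace and stop on an object; the grip force is fixed at half the most. Time passes only in rows, so rows that repeat a pose let the fingers close, or fill a call up. It gives the time, the measured TCP pose, the force and the opening at its end, in the units of the state.
- state(): the state, without advancing time (a new reading comes with each control period).
- eyes.grab_frame(name): name is "scene" or "side" or "wrist"; returns the picture (400x640x3 uint8, red, green, blue); there is no depth.
- eyes.camera_params(name): a dict with "fx", "fy", "cx", "cy" (pixels), "position" and "rotation" of the camera in the world; the wrist camera has in their place "T_tool_cam" (4x4, takes a point from camera to tool coordinates, whose origin is the TCP and whose axes are the flange's). Camera axes: x right, y down, z forward; pixel columns grow to the right and rows downward; lengths in m; the calibration is good to about 2 mm. A picture is of the moment at which its call begins: read the wrist's pose just before it. camera_params takes no time and is no camera call.
- job_done(): hands the job in, once; it reports no verdict.
The state is a dict: "time": time; "joint_pos": joint angles; "joint_vel": joint speeds; "joint_efforts": joint torques, N m; "tool_pos": TCP position; "tool_rot": TCP orientation; "contact_force": force on the tool from outside, world axes, zero at the start; "ft_torque": the same for the moment, N m; "gripper_width": opening from 0.0 (shut) to 1.0 (fully open).
Only numpy, scipy, OpenCV 4.12 (cv2) and the standard library are available. Lean on these libraries where they do the work, as an engineer would, in place of code of your own. Each camera call takes 0.05 s, during which the arm holds its last target.

## Working session

There is one attempt and no reset: what is moved stays moved. The work goes in short steps, Python scripts to look and compute and a tool call to move; the robot and the scene stay as the last step left them, time stands still between calls to the robot, and variables do not carry over. Pictures are saved under pics/ and viewed, and the job is handed in when it is done.

Besides the shell and the picture viewer there is one more tool, called after "Emit:" as name([rows], argument=value, ...), one row to a line, values as JSON. apply_moves: Moves the arm, as the interface text tells. Its arguments: {"type":"object","properties":{"commands":{"type":"array","items":{"type":"object","properties":{"linear":{"type":"array","items":{"type":"number"}},"delta_rot":{"type":"array","items":{"type":"number"}},"fingers":{"type":"number"}}}}},"required":["commands"]}

```bash
ls; mkdir -p pics; python3 - <<'E'
from plant import state, eyes
import cv2
s=state(); print(s)
for n in ("scene","side","wrist"):
    im=eyes.grab_frame(n); cv2.imwrite(f"pics/{n}0.png",im[:,:,::-1]); 
    p=eyes.camera_params(n); print(n,p)
E
```

```text
pics
{'time': 0.0, 'joint_pos': array([-1.39197048e+00,  5.33790329e-02,  1.61427075e+00, -1.61423190e-05,
        1.47599651e+00, -1.19018486e-01]), 'joint_vel': array([-4.33151540e-04, -2.43764705e-04,  2.98673377e-05, -9.48473459e-04,
        3.72544600e-04, -1.10003209e-03]), 'joint_efforts': array([-5.15281699e-04, -3.93682837e+01, -3.70177174e+01, -1.12073419e-04,
        7.12594439e-03, -3.05260073e-06]), 'tool_pos': array([ 0.18327454, -0.59680893,  0.19516323]), 'tool_rot': array([-1.02612316e-03,  9.88930937e-01,  1.48373001e-01, -3.87317325e-05]), 'contact_force': array([-0.21636561, -0.32766932, -0.22330507]), 'ft_torque': array([ 0.00492939, -0.03359871,  0.02415124]), 'gripper_width': 1.0029501645069394}
scene {'fx': 465.4043009659358, 'fy': 465.4043009659358, 'cx': 311.45218173496215, 'cy': 193.82002961204196, 'position': array([ 1.43056534, -0.62629814,  1.05445609]), 'rotation': array([-0.37991519,  0.81185857,  0.40354414, -0.1835817 ])}
side {'fx': 390.46057569279236, 'fy': 390.46057569279236, 'cx': 320.10077092071515, 'cy': 197.28170676737327, 'position': array([ 0.44893031, -1.09296332,  0.97286389]), 'rotation': array([-0.44287447,  0.89556494, -0.04174133,  0.00912736])}
wrist {'fx': 322.2603693785814, 'fy': 322.2603693785814, 'cx': 316.0979169376217, 'cy': 201.56372832068087, 'T_tool_cam': array([[ 3.70996546e-04, -9.44384629e-01, -3.28842720e-01,
         8.51911926e-02],
       [ 9.99999717e-01,  5.65467690e-04, -4.95746274e-04,
        -9.52466093e-04],
       [ 6.54125095e-04, -3.28842444e-01,  9.44384572e-01,
        -1.78177410e-01],
       [ 0.00000000e+00,  0.00000000e+00,  0.00000000e+00,
         1.00000000e+00]])}
```

View pics/scene0.png

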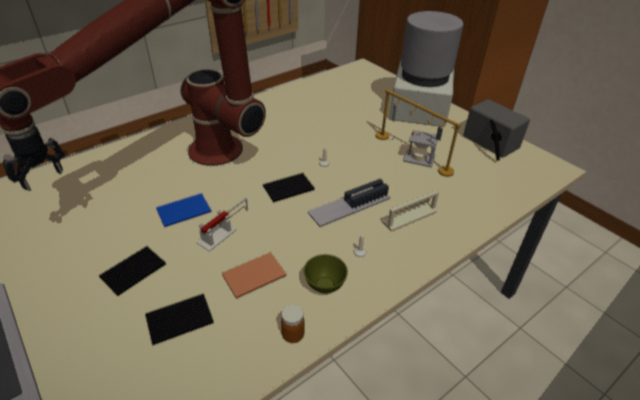

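View pics/side0.png

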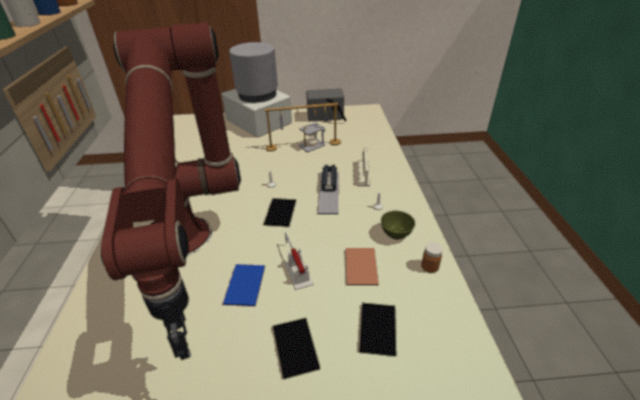

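View pics/wrist0.png

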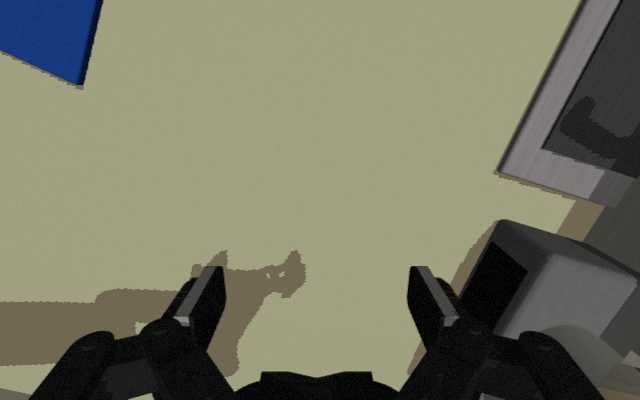

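The scene picture shows the cradle and pick at about (215,228), the clay plate at (254,274), and the dock at (350,200) with its apron toward the lower left. The lookalikes are blue (184,209) and black (132,270), (180,318) and (288,187). Only (254,274) is clay-coloured. Next I'll enlarge the crops.

```bash
cat > h.py <<'E'
import numpy as np, cv2
from scipy.spatial.transform import Rotation as R
from plant import state, eyes
def rot(q): return R.from_quat([q[1],q[2],q[3],q[0]]).as_matrix()
def cam(n,s=None):
    p=eyes.camera_params(n); K=np.array([[p['fx'],0,p['cx']],[0,p['fy'],p['cy']],[0,0,1]])
    if n=='wrist':
        s=s or state(); T=p['T_tool_cam']; Rt=rot(s['tool_rot'])
        return K,Rt@T[:3,:3],Rt@T[:3,3]+s['tool_pos']
    return K,rot(p['rotation']),np.array(p['position'])
def px2w(c,u,v,z):
    K,Rm,t=c; d=Rm@np.linalg.solve(K,[u,v,1.]); return t+d*(z-t[2])/d[2]
def w2px(c,P):
    K,Rm,t=c; q=(np.atleast_2d(P)-t)@Rm; q=q@K.T; return q[:,:2]/q[:,2:]
def frame(xy,yaw,z,pts):
    c,s=np.cos(yaw),np.sin(yaw); pts=np.atleast_2d(pts)
    return np.c_[xy[0]+c*pts[:,0]-s*pts[:,1], xy[1]+s*pts[:,0]+c*pts[:,1], z+pts[:,2]]
def crop(src,dst,x0,y0,w,h,k):
    im=cv2.imread(src)[y0:y0+h,x0:x0+w]; im=cv2.resize(im,None,fx=k,fy=k,interpolation=cv2.INTER_CUBIC)
    im=np.clip(im.astype(float)*1.3,0,255).astype(np.uint8)
    for i in range(0,w,20): cv2.putText(im,str(x0+i),(i*k,10),0,.35,(0,0,255)); cv2.line(im,(i*k,12),(i*k,18),(0,0,255))
    for i in range(0,h,20): cv2.putText(im,str(y0+i),(0,i*k+4),0,.35,(0,0,255)); cv2.line(im,(22,i*k),(28,i*k),(0,0,255))
    cv2.imwrite(dst,im)
E
python3 - <<'E'
from h import *
crop('pics/scene0.png','pics/c_cradle.png',180,180,130,120,6)
crop('pics/scene0.png','pics/c_dock.png',300,165,130,70,6)
c=cam('scene')
for u,v in [(184,209),(254,274),(216,235),(320,215),(380,195),(325,275),(180,318)]: print(u,v,px2w(c,u,v,0).round(3))
E
```

```text
184 209 [ 0.246 -0.252  0.   ]
254 274 [ 0.629 -0.213  0.   ]
216 235 [ 0.42  -0.225  0.   ]
320 215 [0.545 0.097 0.   ]
380 195 [0.59 0.33 0.  ]
325 275 [ 0.756 -0.05   0.   ]
180 318 [ 0.639 -0.451  0.   ]
```

View pics/c_cradle.png

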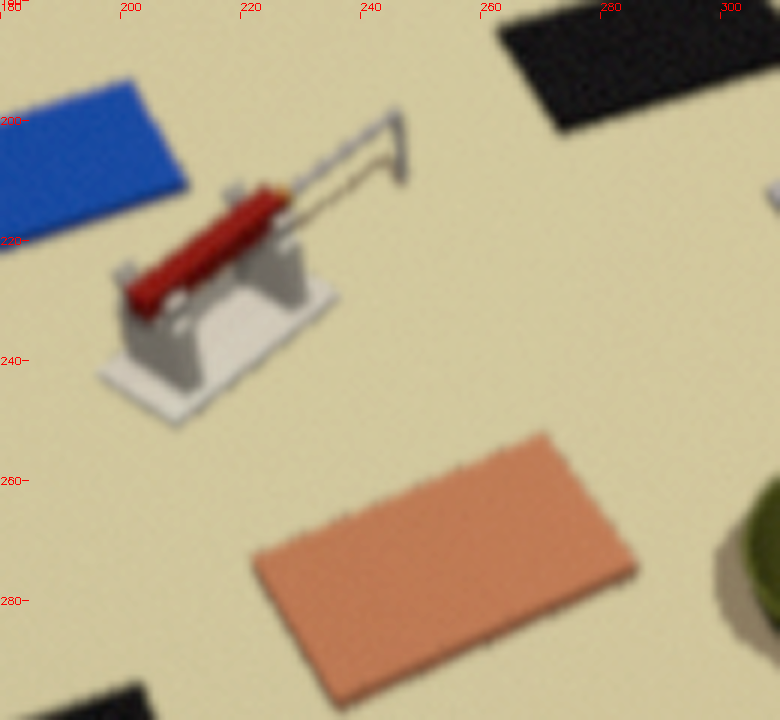

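View pics/c_dock.png

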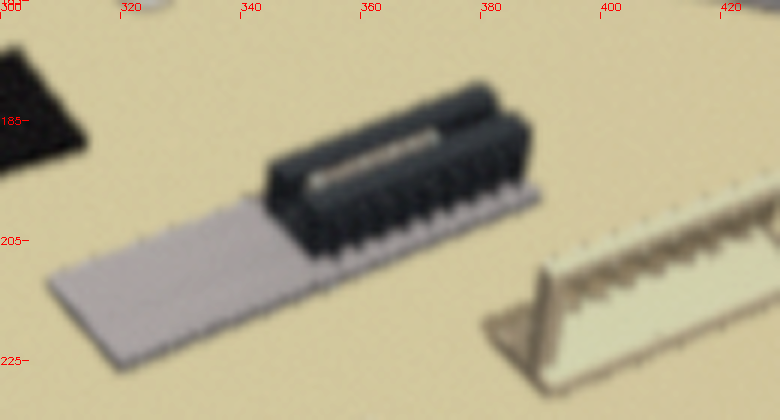

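The crops confirm three things:
- The pick is red-handled and lies in its cradle, with its hook at (247,204).
- The clay plate has corners at (222,273), (237,297), (286,274) and (271,252).
- The dock's apron ends at (308,212) and (320,225), and the white boat shows through the slot from (352,195) to (373,187).

Next I'll fit the poses.

```bash
cat > fit.py <<'E'
from h import *
from scipy.optimize import least_squares
def fit(obs,x0):
    """obs: list of (cam, local pts Nx3 m, px Nx2)"""
    def f(p): return np.concatenate([(w2px(c,frame(p[:2],p[2],0,L))-U).ravel() for c,L,U in obs])
    r=least_squares(f,x0); return r.x, f(r.x).reshape(-1,2).round(1)
E
python3 - <<'E'
from fit import *
c=cam('scene'); A=np.array
def cv(x0,y0,l): return (A(l,float)+.5)/6-.5+[x0,y0]
def go(n,L,U,x0):
    x,r=fit([(c,A(L)/1000.,U)],x0); print(n,x.round(4),np.degrees(x[2]).round(2)); print(r.tolist())
go('plate',[[-80,50,12],[-80,-50,12],[80,-50,12],[80,50,12]],cv(180,180,[(254,560),(340,700),(636,567),(545,433)]),[.63,-.2,1.3])
go('cradle',[[-60,30,6],[-60,-30,6],[60,-30,6],[140,0,61],[140,0,12]],cv(180,180,[(98,373),(178,420),(338,295),(398,113),(401,184)]),[.42,-.22,1.6])
go('dock',[[-135,40,10],[-135,-40,10],[150,-40,10],[0,-32,10]],cv(300,165,[(48,282),(122,362),(542,192),(315,258)]),[.57,.2,1.3])
E
```

```text
plate [ 0.635  -0.2165  1.4666] 84.03
[[-0.6, -0.2], [-0.6, 0.6], [1.0, -0.5], [0.1, -0.1]]
cradle [ 0.4261 -0.2257  1.8441] 105.66
[[-0.3, -0.2], [-0.2, 0.6], [0.7, -0.4], [-0.4, 0.3], [0.3, -0.4]]
dock [0.5649 0.1997 1.4631] 83.83
[[-0.3, -1.0], [0.0, 0.0], [-0.4, -0.7], [0.7, 1.7]]
```

```bash
cat >> h.py <<'E'
def plan(xyz,yawdeg,s=None):
    """tool pointing down, tool x at world yaw -> shift & rotvec (tool axes)"""
    s=s or state(); Rt=rot(s['tool_rot']); a=np.radians(yawdeg)
    Rg=np.array([[np.cos(a),np.sin(a),0],[np.sin(a),-np.cos(a),0],[0,0,-1.]])
    l=Rt.T@(np.array(xyz)-s['tool_pos']); rv=R.from_matrix(Rt.T@Rg).as_rotvec(degrees=True)
    print('t',round(s['time'],2),'pos',s['tool_pos'].round(4),'yaw',np.degrees(np.arctan2(Rt[1,0],Rt[0,0])).round(2),'-> linear',l.round(4).tolist(),'rot',rv.round(2).tolist())
E
python3 -c "
from h import *
plan([.426,-.226,.17],105.66)"
```

```text
t 0.15 pos [ 0.1833 -0.597   0.1955] yaw 17.06 -> linear [0.3409, -0.2834, 0.026] rot [-0.06, -0.08, -88.6]
```

Emit:
apply_moves([
  {"linear": [0.035,-0.029,0],"delta_rot": [0,0,-8],"fingers": 0},
  {"linear": [0.07,-0.058,0],"delta_rot": [0,0,-16],"fingers": 0},
  {"linear": [0.105,-0.087,0],"delta_rot": [0,0,-24],"fingers": 0},
  {"linear": [0.14,-0.116,0],"delta_rot": [0,0,-32],"fingers": 0},
  {"linear": [0.175,-0.145,0],"delta_rot": [0,0,-40],"fingers": 0},
  {"linear": [0.21,-0.174,0],"delta_rot": [0,0,-48],"fingers": 0},
  {"linear": [0.245,-0.203,0.01],"delta_rot": [0,0,-56],"fingers": 0},
  {"linear": [0.28,-0.232,0.015],"delta_rot": [0,0,-64],"fingers": 0},
])

```text
time: 0.95
tool_pos: [0.3834, -0.2916, 0.1807]
tool_rot: [-0.0, 0.758, 0.652, 0.0]
contact_force: [0.9, 0.4, -1.1]
gripper_width: 0.998
```

```bash
python3 -c "
from h import *
plan([.426,-.226,.17],105.66)"
```

```text
t 0.95 pos [ 0.3834 -0.2916  0.1807] yaw 81.37 -> linear [0.0712, 0.0323, 0.0107] rot [-0.01, -0.02, -24.29]
```

Emit:
apply_moves([
  {"linear": [0.024,0.011,0.004],"delta_rot": [0,0,-8],"fingers": 0},
  {"linear": [0.048,0.022,0.008],"delta_rot": [0,0,-16],"fingers": 0},
  {"linear": [0.071,0.032,0.011],"delta_rot": [0,0,-24.3],"fingers": 0},
  {"linear": [0.071,0.032,0.011],"delta_rot": [0,0,-24.3],"fingers": 0},
  {"linear": [0.071,0.032,0.011],"delta_rot": [0,0,-24.3],"fingers": 0},
  {"linear": [0.071,0.032,0.011],"delta_rot": [0,0,-24.3],"fingers": 0},
  {"linear": [0.071,0.032,0.011],"delta_rot": [0,0,-24.3],"fingers": 0},
  {"linear": [0.071,0.032,0.011],"delta_rot": [0,0,-24.3],"fingers": 0},
])

```text
time: 1.75
tool_pos: [0.4253, -0.2291, 0.1706]
tool_rot: [0.0, 0.607, 0.795, -0.0]
contact_force: [-0.1, -0.3, -0.2]
gripper_width: 1.001
```

```bash
python3 - <<'E'
from h import *
import pickle
s=state(); im=eyes.grab_frame('wrist'); cv2.imwrite('pics/w1.png',im[:,:,::-1]); pickle.dump(s,open('w1.pkl','wb'))
c=cam('wrist',s)
L=np.array([[-60,30,6],[-60,-30,6],[60,-30,6],[60,30,6],[140,0,61],[140,0,12],[-50,9,70],[-50,-9,70],[50,-9,70],[50,9,70]])/1000.
U=w2px(c,frame([.4261,-.2257],1.8441,0,L)); print(U.round(1).tolist())
crop('pics/w1.png','pics/w1c.png',0,0,640,400,1)
plan([.426,-.226,.17],105.66)
E
```

```text
[[291.6, 221.2], [343.8, 220.9], [346.3, 112.8], [287.9, 113.2], [316.7, 12.4], [316.6, 24.4], [308.5, 237.3], [327.4, 237.1], [327.9, 130.3], [306.8, 130.5]]
t 1.8 pos [ 0.4254 -0.229   0.1705] yaw 105.27 -> linear [0.0027, 0.0014, 0.0005] rot [0.01, 0.01, -0.39]
```

View pics/w1c.png

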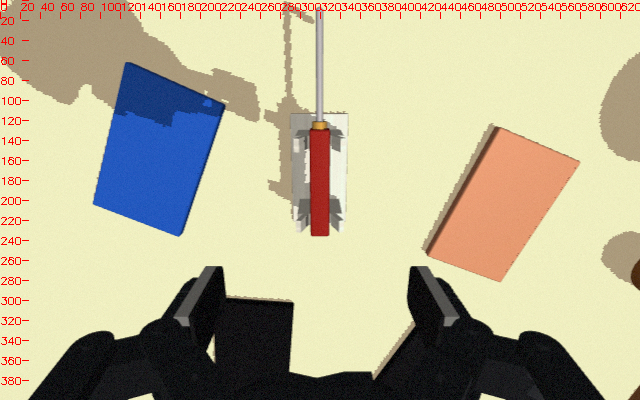

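The wrist view shows the red handle from (320,128) to (320,236), the shank up to (320,10), and the plate corners at (498,125), (580,160), (501,282) and (427,255). I'll zoom in.

```bash
python3 - <<'E'
from h import *
crop('pics/w1.png','pics/w1d.png',265,0,110,120,5)
crop('pics/w1.png','pics/w1e.png',265,100,110,145,4)
E
```

```text
(no output)
```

View pics/w1d.png

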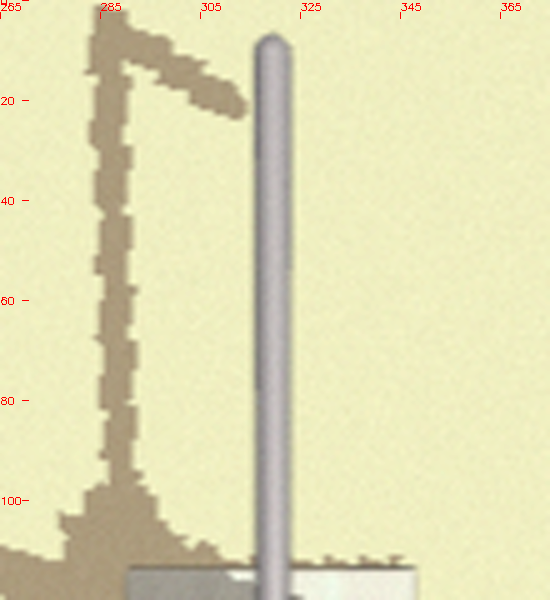

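View pics/w1e.png

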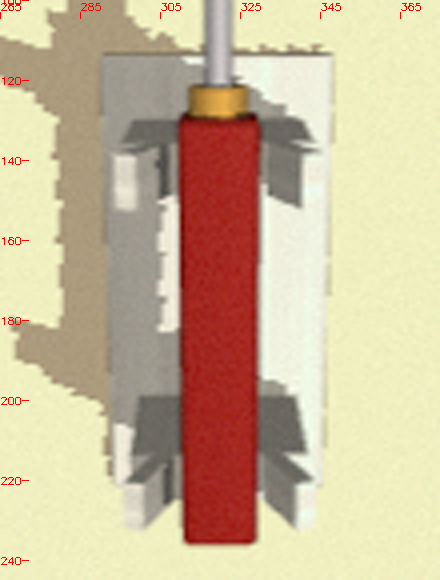

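```bash
python3 - <<'E'
from fit import *
import pickle
s=pickle.load(open('w1.pkl','rb')); c=cam('wrist',s); A=np.array
print(fit([(c,A([[50,0,70],[-50,0,70],[143,0,61]])/1000.,A([[319.4,129.5],[319.9,235.8],[319.1,6.8]]))],[.426,-.226,1.84]))
crop('pics/w1.png','pics/w1p.png',410,110,180,180,4)
E
```

```text
(array([ 0.42762524, -0.22430439,  1.84397623]), array([[ 0.1, -0.2],
       [-0.1,  0.5],
       [-0.1, -0.1]]))
```

View pics/w1p.png

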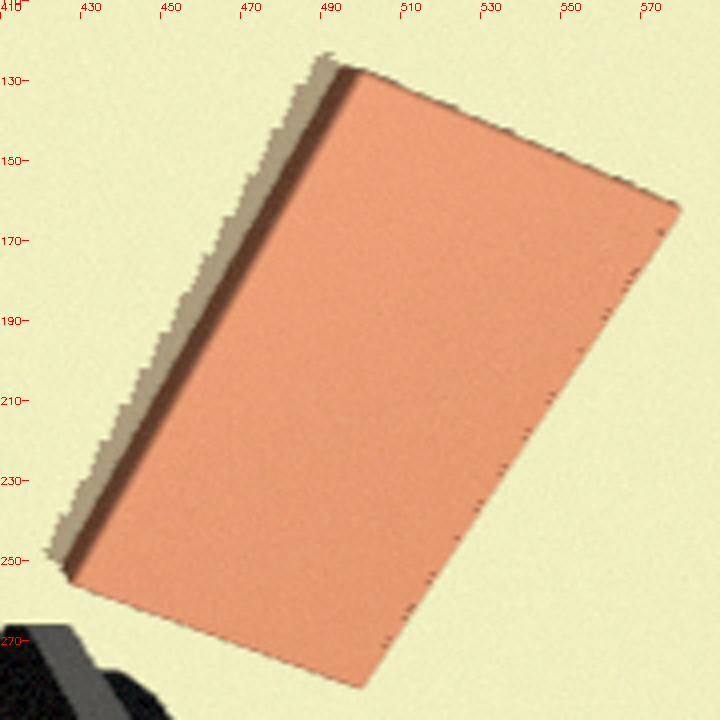

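```bash
python3 - <<'E'
from fit import *
import pickle
s=pickle.load(open('w1.pkl','rb')); c=cam('wrist',s); A=np.array
x,r=fit([(c,A([[80,50,12],[80,-50,12],[-80,-50,12],[-80,50,12]])/1000.,A([[499.6,126.6],[579.6,161.1],[500.1,281.6],[427.1,254.6]]))],[.63,-.22,1.46]); print(x,np.degrees(x[2]),r.tolist())
# grip point at pick x=+12
a=1.844; g=A([.4276,-.2243])+.012*A([np.cos(a),np.sin(a)]); print(g)
plan([g[0],g[1],.040],np.degrees(a))
E
```

```text
[ 0.63428534 -0.21541765  1.4672787 ] 84.0688770085844 [[-0.4, -0.7], [1.3, -0.3], [-0.2, 0.6], [-0.8, 1.0]]
[ 0.42436219 -0.21274506]
t 1.8 pos [ 0.4254 -0.229   0.1705] yaw 105.27 -> linear [0.016, 0.0033, 0.1305] rot [0.01, 0.01, -0.38]
```

Emit:
apply_moves([
  {"linear": [0.008,0.0017,0.02],"delta_rot": [0,0,-0.4],"fingers": 0},
  {"linear": [0.016,0.0033,0.045],"delta_rot": [0,0,-0.4],"fingers": 0},
  {"linear": [0.016,0.0033,0.075],"delta_rot": [0,0,-0.4],"fingers": 0},
  {"linear": [0.016,0.0033,0.1],"delta_rot": [0,0,-0.4],"fingers": 0},
  {"linear": [0.016,0.0033,0.12],"delta_rot": [0,0,-0.4],"fingers": 0},
  {"linear": [0.016,0.0033,0.13],"delta_rot": [0,0,-0.4],"fingers": 0},
  {"linear": [0.016,0.0033,0.13],"delta_rot": [0,0,-0.4],"fingers": 0},
  {"linear": [0.016,0.0033,0.13],"delta_rot": [0,0,-0.4],"fingers": 0},
])

```text
time: 2.6
tool_pos: [0.4251, -0.2126, 0.0413]
tool_rot: [0.001, 0.604, 0.797, 0.0]
contact_force: [0.8, -0.8, 0.2]
gripper_width: 1.002
```

```bash
python3 - <<'E'
from h import *
s=state(); im=eyes.grab_frame('wrist'); cv2.imwrite('pics/w2.png',im[:,:,::-1])
plan([.42436,-.21274,.040],105.66,s)
E
```

```text
t 2.6 pos [ 0.4251 -0.2126  0.0413] yaw 105.74 -> linear [0.0001, -0.0007, 0.0013] rot [0.04, 0.06, 0.08]
```

View pics/w2.png

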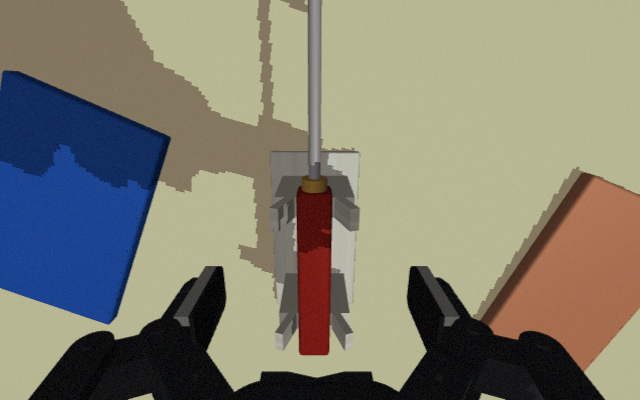

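Handle centred at column 314 between the open pads (225 and 410), with the forks ahead of and behind the pads. Closing now.

Emit:
apply_moves([
  {"linear": [0,-0.0005,0.001],"delta_rot": [0,0,0],"fingers": 120},
  {"linear": [0,-0.0005,0.001],"delta_rot": [0,0,0],"fingers": 160},
  {"linear": [0,-0.0005,0.001],"delta_rot": [0,0,0],"fingers": 255},
  {"linear": [0,-0.0005,0.001],"delta_rot": [0,0,0],"fingers": 255},
  {"linear": [0,-0.0005,0.001],"delta_rot": [0,0,0],"fingers": 255},
  {"linear": [0,-0.0005,0.001],"delta_rot": [0,0,0],"fingers": 255},
  {"linear": [0,-0.0005,0.001],"delta_rot": [0,0,0],"fingers": 255},
  {"linear": [0,-0.0005,0.001],"delta_rot": [0,0,0],"fingers": 255},
])

```text
time: 3.45
tool_pos: [0.4241, -0.2122, 0.0394]
tool_rot: [-0.0, 0.603, 0.797, -0.0]
contact_force: [-0.3, -0.1, 0.6]
gripper_width: -0.0
```

```bash
python3 - <<'E'
from h import *
import pickle
s=state(); pickle.dump(s,open('grip.pkl','wb')); im=eyes.grab_frame('wrist'); cv2.imwrite('pics/w3.png',im[:,:,::-1])
print(s['gripper_width'],s['contact_force'],s['ft_torque'])
plan([.42436,-.21274,.040],105.66,s)
E
```

```text
-0.00017290276356953592 [-0.29406035 -0.12931757  0.60085005] [-0.03326759 -0.02825227  0.00862025]
t 3.45 pos [ 0.4241 -0.2122  0.0394] yaw 105.76 -> linear [-0.0006, 0.0001, -0.0006] rot [-0.0, -0.0, 0.1]
```

View pics/w3.png

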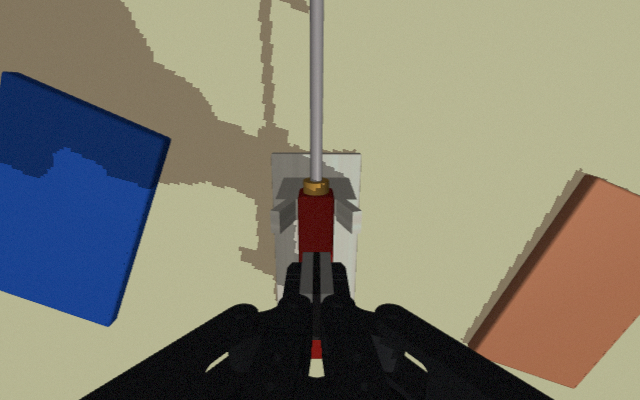

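The gripper reports fully shut (0.0), and in the image the fingers look closed above the handle. I'll look closer before going on.

```bash
python3 - <<'E'
from h import *
crop('pics/w3.png','pics/w3c.png',230,150,180,210,4)
im=eyes.grab_frame('scene'); cv2.imwrite('pics/s3.png',im[:,:,::-1]); crop('pics/s3.png','pics/s3c.png',150,120,140,140,5)
E
```

```text
(no output)
```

View pics/w3c.png

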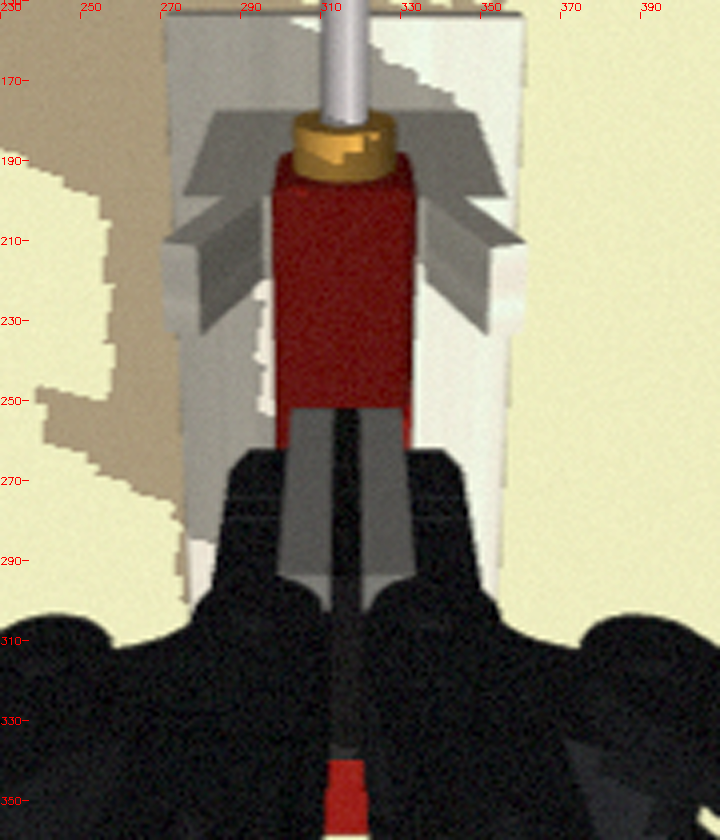

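View pics/s3c.png

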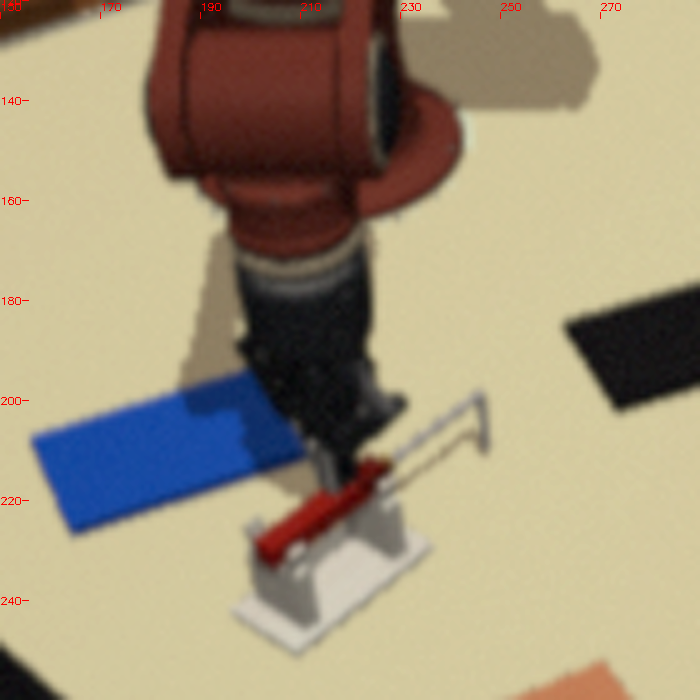

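The fingers closed about 8 mm above the handle, which hasn't moved. The fingertip rows (252 shut, 266 open) put the real fingertips about 39 mm short of the reported TCP. The pad spacing agrees with this: 185 px for 85 mm. I'll open and go lower in steps, watching the force.

Emit:
apply_moves([
  {"linear": [0,0,0],"delta_rot": [0,0,0],"fingers": 0},
  {"linear": [0,0,0],"delta_rot": [0,0,0],"fingers": 0},
  {"linear": [0,0,0],"delta_rot": [0,0,0],"fingers": 0},
  {"linear": [0,0,0],"delta_rot": [0,0,0],"fingers": 0},
  {"linear": [0,0,0.005],"delta_rot": [0,0,0],"fingers": 0},
  {"linear": [0,0,0.01],"delta_rot": [0,0,0],"fingers": 0},
  {"linear": [0,0,0.015],"delta_rot": [0,0,0],"fingers": 0},
  {"linear": [0,0,0.02],"delta_rot": [0,0,0],"fingers": 0},
])

```text
time: 4.35
tool_pos: [0.4239, -0.212, 0.0187]
tool_rot: [-0.0, 0.603, 0.797, -0.0]
contact_force: [0.5, -0.6, -0.4]
gripper_width: 1.002
```

```bash
python3 - <<'E'
from h import *
s=state(); im=eyes.grab_frame('wrist'); cv2.imwrite('pics/w4.png',im[:,:,::-1])
im=eyes.grab_frame('scene'); cv2.imwrite('pics/s4.png',im[:,:,::-1]); crop('pics/s4.png','pics/s4c.png',160,150,120,120,6)
print(s['gripper_width'],s['contact_force']); plan([.4243,-.2125,.003],105.66)
E
```

```text
1.0020330858658464 [ 0.51831772 -0.58898382 -0.44358807]
t 4.45 pos [ 0.4233 -0.2116  0.0182] yaw 105.76 -> linear [-0.0011, 0.0007, 0.0152] rot [-0.08, -0.1, 0.1]
```

View pics/w4.png

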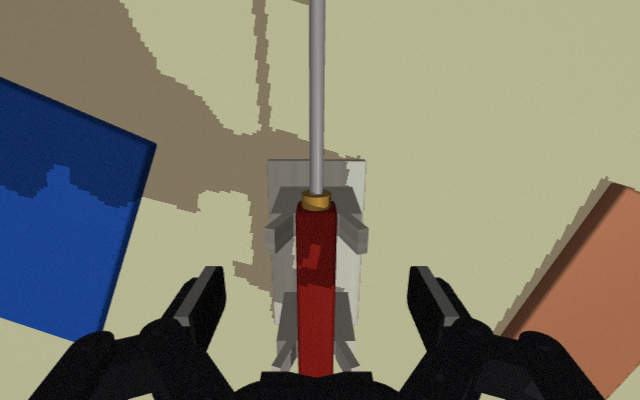

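View pics/s4c.png

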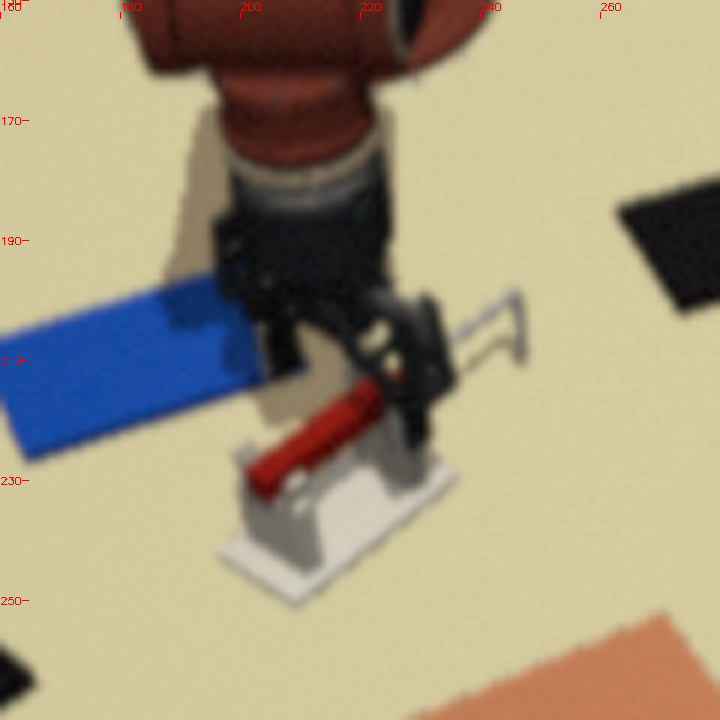

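```bash
python3 - <<'E'
from h import *
c=cam('scene'); a=np.radians(105.76)
X=np.array([np.cos(a),np.sin(a)]); Y=np.array([np.sin(a),-np.cos(a)])
for z in (.02,.03,.05,.06,.07,.08):
  print(z,[w2px(c,np.r_[np.array([.4233,-.2116])+x*X+y*Y,z])[0].round(1).tolist() for x in(-.011,.011) for y in(.0425,.057)])
E
```

```text
0.02 [[226.6, 237.1], [230.0, 239.1], [231.6, 233.1], [235.0, 235.1]]
0.03 [[226.2, 234.8], [229.6, 236.9], [231.3, 230.8], [234.7, 232.8]]
0.05 [[225.5, 230.2], [228.9, 232.2], [230.6, 226.2], [234.0, 228.2]]
0.06 [[225.2, 227.8], [228.6, 229.9], [230.3, 223.9], [233.7, 225.9]]
0.07 [[224.8, 225.5], [228.2, 227.5], [229.9, 221.5], [233.4, 223.5]]
0.08 [[224.4, 223.1], [227.9, 225.1], [229.6, 219.1], [233.0, 221.1]]
```

Both cameras agree: the near fingertip at scene (229,225) projects to z≈0.07 while the reported TCP is 0.018. Going 17 mm further down, then closing.

Emit:
apply_moves([
  {"linear": [-0.0005,0.0003,0.005],"delta_rot": [0,0,0],"fingers": 0},
  {"linear": [-0.0005,0.0003,0.01],"delta_rot": [0,0,0],"fingers": 0},
  {"linear": [-0.0005,0.0003,0.017],"delta_rot": [0,0,0],"fingers": 100},
  {"linear": [-0.0005,0.0003,0.017],"delta_rot": [0,0,0],"fingers": 150},
  {"linear": [-0.0005,0.0003,0.017],"delta_rot": [0,0,0],"fingers": 180},
  {"linear": [-0.0005,0.0003,0.017],"delta_rot": [0,0,0],"fingers": 255},
  {"linear": [-0.0005,0.0003,0.017],"delta_rot": [0,0,0],"fingers": 255},
  {"linear": [-0.0005,0.0003,0.017],"delta_rot": [0,0,0],"fingers": 255},
])

```text
time: 5.25
tool_pos: [0.4249, -0.2128, 0.0029]
tool_rot: [0.0, 0.603, 0.797, 0.0]
contact_force: [0.3, -0.9, 1.5]
gripper_width: 0.199
```

```bash
python3 - <<'E'
from h import *
import pickle
s=state(); pickle.dump(s,open('grip.pkl','wb')); im=eyes.grab_frame('wrist'); cv2.imwrite('pics/w5.png',im[:,:,::-1])
print(s['gripper_width'],s['contact_force'],s['ft_torque'])
plan([.42436,-.21274,.003],105.66,s)
E
```

```text
0.19946658062287692 [ 0.30588084 -0.90525757  1.50204475] [-0.03532625  0.03434344 -0.03220815]
t 5.25 pos [ 0.4249 -0.2128  0.0029] yaw 105.76 -> linear [0.0002, -0.0005, -0.0002] rot [0.04, 0.04, 0.1]
```

View pics/w5.png

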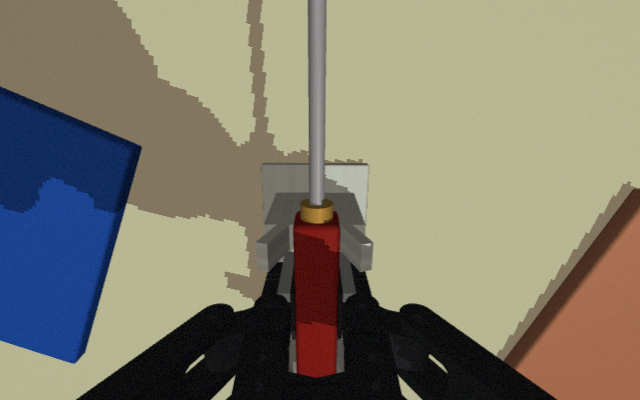

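Gripped: opening 0.199 × 85 = 17 mm, with the handle between the pads in the image. Next I'll locate the obstacles for the carry.

```bash
python3 - <<'E'
from h import *
c=cam('scene')
for n,u,v in [('barpost1',382,135),('barpost2',446,171),('pegA',323,163),('pegB',360,252),('artic',420,155),('shade l',390,226),('shade r',437,206),('bowl',325,285)]: print(n,px2w(c,u,v,0).round(3))
d=[.5649,.1997,np.radians(83.9)]
print('tool view',frame(d[:2],d[2],0,[.02,-.045,0]), 'hook', frame(d[:2],d[2],0,[.148,-.045,0]))
for L in ([0.024,0,.036],[.02,0,.036],[.1,0,.036],[.142,0,.048],[0,0,.048]): print(L,w2px(c,frame(d[:2],d[2],0,L)).round(1))
E
```

```text
barpost1 [0.314 0.606 0.   ]
barpost2 [0.637 0.626 0.   ]
pegA [0.321 0.288 0.   ]
pegB [0.75  0.092 0.   ]
artic [0.507 0.625 0.   ]
shade l [0.723 0.247 0.   ]
shade r [0.749 0.446 0.   ]
bowl [ 0.785 -0.073  0.   ]
tool view [[0.61177049 0.21480488 0.        ]] hook [[0.62537229 0.34208013 0.        ]]
[0.024, 0, 0.036] [[353.6 195.7]]
[0.02, 0, 0.036] [[352.7 196.1]]
[0.1, 0, 0.036] [[371.7 188.4]]
[0.142, 0, 0.048] [[381.7 181.8]]
[0, 0, 0.048] [[348.  195.3]]
```

Emit:
apply_moves([
  {"linear": [0,0,-0.01],"delta_rot": [0,0,0],"fingers": 255},
  {"linear": [0,0,-0.03],"delta_rot": [0,0,0],"fingers": 255},
  {"linear": [0,0,-0.06],"delta_rot": [0,0,0],"fingers": 255},
  {"linear": [0,0,-0.09],"delta_rot": [0,0,0],"fingers": 255},
  {"linear": [0.016,0.013,-0.11],"delta_rot": [0,0,1],"fingers": 255},
  {"linear": [0.047,0.038,-0.117],"delta_rot": [0,0,2.8],"fingers": 255},
  {"linear": [0.078,0.064,-0.117],"delta_rot": [0,0,4.7],"fingers": 255},
  {"linear": [0.109,0.089,-0.117],"delta_rot": [0,0,6.6],"fingers": 255},
])

```text
time: 6.1
tool_pos: [0.4812, -0.0823, 0.1206]
tool_rot: [0.001, 0.649, 0.761, 0.0]
contact_force: [0.6, -0.7, -1.9]
gripper_width: 0.204
```

Emit:
apply_moves([
  {"linear": [0.027,0.03,0],"delta_rot": [0,0,1.9],"fingers": 255},
  {"linear": [0.054,0.06,0],"delta_rot": [0,0,3.8],"fingers": 255},
  {"linear": [0.081,0.089,0],"delta_rot": [0,0,5.7],"fingers": 255},
  {"linear": [0.108,0.118,0],"delta_rot": [0,0,7.6],"fingers": 255},
  {"linear": [0.135,0.147,0],"delta_rot": [0,0,9.5],"fingers": 255},
  {"linear": [0.162,0.174,0],"delta_rot": [0,0,11.4],"fingers": 255},
  {"linear": [0.189,0.193,0],"delta_rot": [0,0,13.3],"fingers": 255},
  {"linear": [0.205,0.2,0],"delta_rot": [0,0,15.2],"fingers": 255},
])

```text
time: 6.9
tool_pos: [0.6462, 0.153, 0.1196]
tool_rot: [-0.0, 0.743, 0.669, 0.0]
contact_force: [-0.2, -0.6, -2.0]
gripper_width: 0.198
```

```bash
python3 - <<'E'
from h import *
s=state();print(s['gripper_width'],s['contact_force'])
plan([.612,.215,.12],83.9)
E
```

```text
0.19774908501130592 [-0.19736437 -0.62330391 -1.968472  ]
t 6.9 pos [0.6462 0.153  0.1196] yaw 83.98 -> linear [0.0581, -0.0405, -0.0004] rot [0.0, -0.03, 0.08]
```

Emit:
apply_moves([
  {"linear": [0.015,-0.01,0],"delta_rot": [0,0,0],"fingers": 255},
  {"linear": [0.035,-0.025,0],"delta_rot": [0,0,0],"fingers": 255},
  {"linear": [0.05,-0.035,0],"delta_rot": [0,0,0],"fingers": 255},
  {"linear": [0.058,-0.0405,0],"delta_rot": [0,0,0],"fingers": 255},
  {"linear": [0.058,-0.0405,0],"delta_rot": [0,0,0],"fingers": 255},
  {"linear": [0.058,-0.0405,0],"delta_rot": [0,0,0],"fingers": 255},
  {"linear": [0.058,-0.0405,0],"delta_rot": [0,0,0],"fingers": 255},
  {"linear": [0.058,-0.0405,0],"delta_rot": [0,0,0],"fingers": 255},
])

```text
time: 7.7
tool_pos: [0.6116, 0.2119, 0.1194]
tool_rot: [0.0, 0.744, 0.668, -0.0]
contact_force: [0.1, 0.2, -0.1]
gripper_width: 0.203
```

```bash
python3 - <<'E'
from h import *
import pickle
s=state(); pickle.dump(s,open('w6.pkl','wb')); im=eyes.grab_frame('wrist'); cv2.imwrite('pics/w6.png',im[:,:,::-1])
crop('pics/w6.png','pics/w6c.png',0,0,640,400,1)
plan([.612,.215,.12],83.9,s)
E
```

```text
t 7.7 pos [0.6116 0.2119 0.1194] yaw 83.9 -> linear [0.0032, 0.0001, -0.0006] rot [0.01, 0.01, 0.0]
```

View pics/w6c.png

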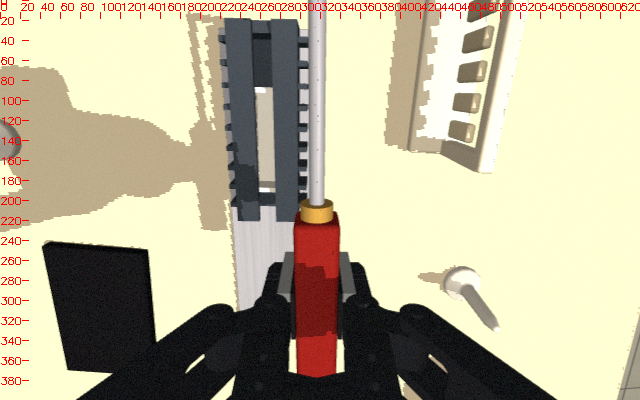

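Dock seen from above: roof mouth at row 220, boat showing in the slot from row 88 to 190 around column 265. I'll zoom in.

```bash
python3 - <<'E'
from h import *
crop('pics/w6.png','pics/w6d.png',210,10,110,120,6)
crop('pics/w6.png','pics/w6e.png',210,130,110,120,6)
E
```

```text
(no output)
```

View pics/w6d.png

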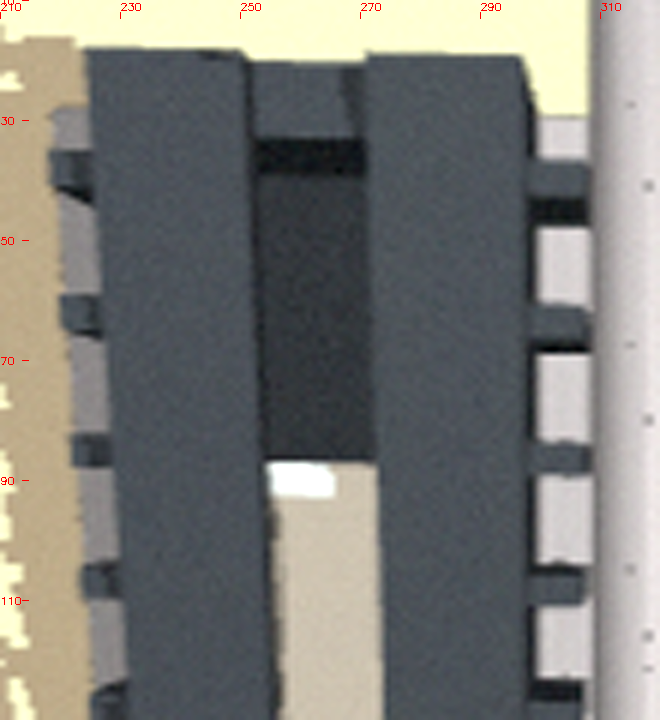

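View pics/w6e.png

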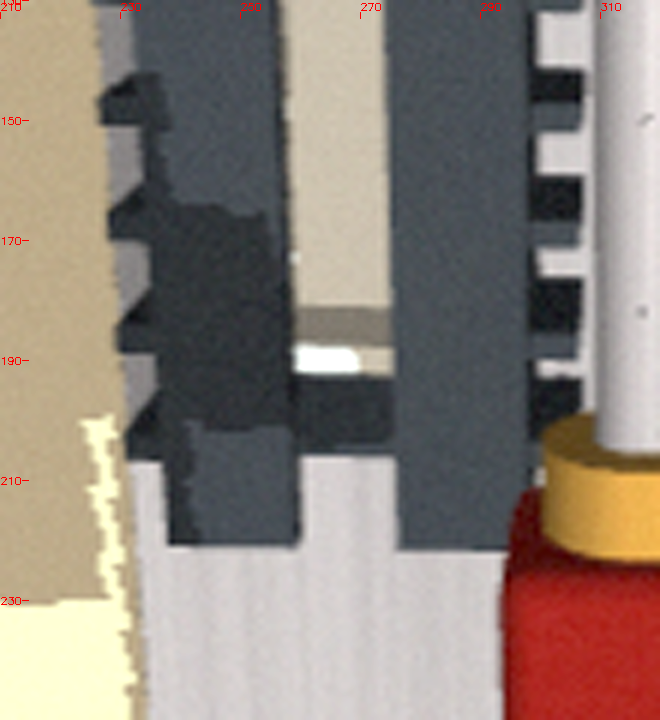

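```bash
python3 - <<'E'
from fit import *
import pickle
s=pickle.load(open('w6.pkl','rb')); c=cam('wrist',s); A=np.array
x,r=fit([(c,A([[0,7,48],[0,-7,48],[150,7,48],[150,-7,48]])/1000.,A([[259.4,220.6],[276.1,221.3],[250.1,17.9],[270.8,18.8]]))],[.565,.2,1.46]); print(x,np.degrees(x[2]),r.tolist())
def loc(P):
    d=P[:2]-x[:2]; cc,ss=np.cos(x[2]),np.sin(x[2]); return A([cc*d[0]+ss*d[1],-ss*d[0]+cc*d[1]])*1000
for n,u,v,z in [('near outer',268,191.9,.036),('near inner',268,187.3,.036),('near inner floor',268,180.6,.015),('far outer',263.5,86.7,.036),('far inner',263,92.5,.036),('base left',234,245,.01),('base left2',219,32,.01)]: print(n,loc(px2w(c,u,v,z)).round(1))
# shank line at z: axis height tool+.058
zs=s['tool_pos'][2]+.058
for v in (50,100,190): print('shank',v,w2px(c,s['tool_pos']+0) .shape)
np.save('dock.npy',x)
crop('pics/w6.png','pics/w6f.png',290,0,60,130,6)
E
```

```text
[0.56923264 0.19822563 1.44853947] 82.99519835141402 [[-0.0, 0.2], [-0.0, -0.2], [0.1, 0.3], [-0.1, -0.3]]
near outer [21.7  0.8]
near inner [25.8  0.6]
near inner floor [25.8  3.6]
far outer [106.    1.4]
far inner [101.8   2. ]
base left [-42.3  40.2]
base left2 [146.7  39.4]
shank 50 (1, 2)
shank 100 (1, 2)
shank 190 (1, 2)
```

View pics/w6f.png

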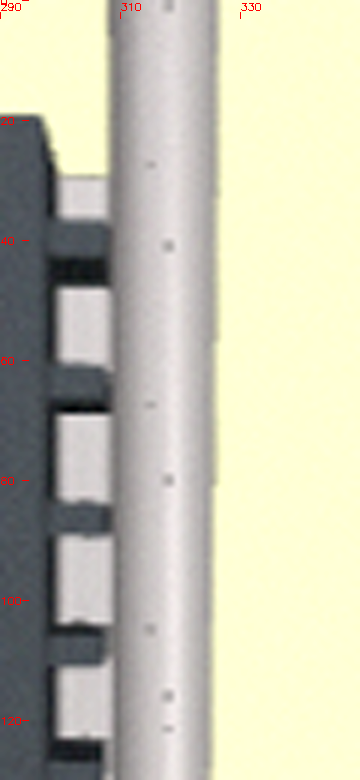

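The fit is very tight: residuals ≤0.3 px, boat length reads 84.3 mm, and the base edge is at y≈40. The boat spans x 21.7–106 and its pocket 25.8–101.8. The shank is parallel to the tool. I'll line the hook up over slot x=45.

```bash
cat >> h.py <<'E'
import os
if os.path.exists('dock.npy'): DK=np.load('dock.npy')
def hookplan(xh,z,yoff=0.):
    p=frame(DK[:2],DK[2],0,[xh-.128,-.0007+yoff,0])[0]; plan([p[0],p[1],z],np.degrees(DK[2]))
E
python3 -c "
from h import *
hookplan(.045,.07)"
```

```text
t 7.75 pos [0.6115 0.2119 0.1194] yaw 83.9 -> linear [-0.1011, -0.0412, 0.0494] rot [0.0, 0.01, 0.91]
```

Emit:
apply_moves([
  {"linear": [-0.02,-0.008,0.005],"delta_rot": [0,0,0.3],"fingers": 255},
  {"linear": [-0.045,-0.018,0.01],"delta_rot": [0,0,0.6],"fingers": 255},
  {"linear": [-0.07,-0.029,0.02],"delta_rot": [0,0,0.9],"fingers": 255},
  {"linear": [-0.09,-0.037,0.03],"delta_rot": [0,0,0.9],"fingers": 255},
  {"linear": [-0.101,-0.0412,0.04],"delta_rot": [0,0,0.9],"fingers": 255},
  {"linear": [-0.101,-0.0412,0.049],"delta_rot": [0,0,0.9],"fingers": 255},
  {"linear": [-0.101,-0.0412,0.049],"delta_rot": [0,0,0.9],"fingers": 255},
  {"linear": [-0.101,-0.0412,0.049],"delta_rot": [0,0,0.9],"fingers": 255},
])

```text
time: 8.55
tool_pos: [0.5601, 0.1172, 0.0704]
tool_rot: [-0.0, 0.748, 0.663, 0.0]
contact_force: [0.3, 0.7, -1.1]
gripper_width: 0.204
```

```bash
python3 - <<'E'
from h import *
import pickle
s=state(); pickle.dump(s,open('w7.pkl','wb')); im=eyes.grab_frame('wrist'); cv2.imwrite('pics/w7.png',im[:,:,::-1])
crop('pics/w7.png','pics/w7c.png',240,0,160,220,3)
im=eyes.grab_frame('scene'); cv2.imwrite('pics/s7.png',im[:,:,::-1]); crop('pics/s7.png','pics/s7c.png',320,150,90,80,8)
hookplan(.045,.07)
# expected tip px in scene & wrist pixel of slot edges
tip=frame(DK[:2],DK[2],0,[[.045,0,.07+.009],[.045,0,.07+.058]]); print(w2px(cam('scene'),tip).round(1).tolist())
print(w2px(cam('wrist',s),frame(DK[:2],DK[2],0,[[0,.007,.048],[0,-.007,.048],[.02,.007,.048],[.02,-.007,.048]])).round(1).tolist())
E
```

```text
t 8.65 pos [0.5605 0.1173 0.0711] yaw 83.11 -> linear [-0.0016, -0.0005, 0.0011] rot [0.07, -0.02, 0.12]
[[360.3, 184.7], [361.4, 173.1]]
[[303.4, 97.3], [327.1, 97.3], [303.1, 60.5], [327.5, 60.6]]
```

View pics/w7c.png

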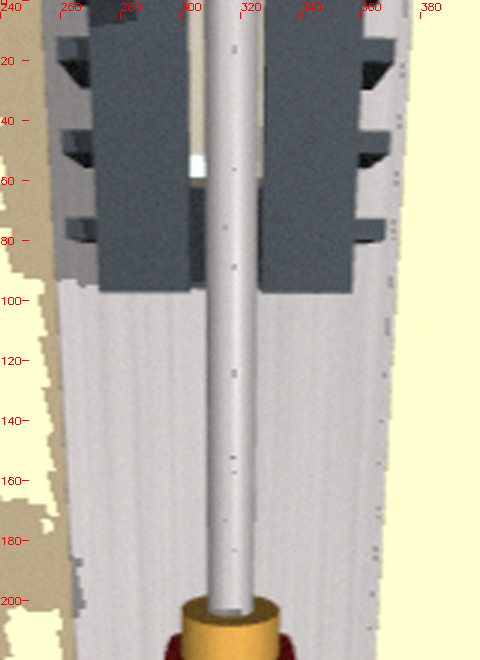

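View pics/s7c.png

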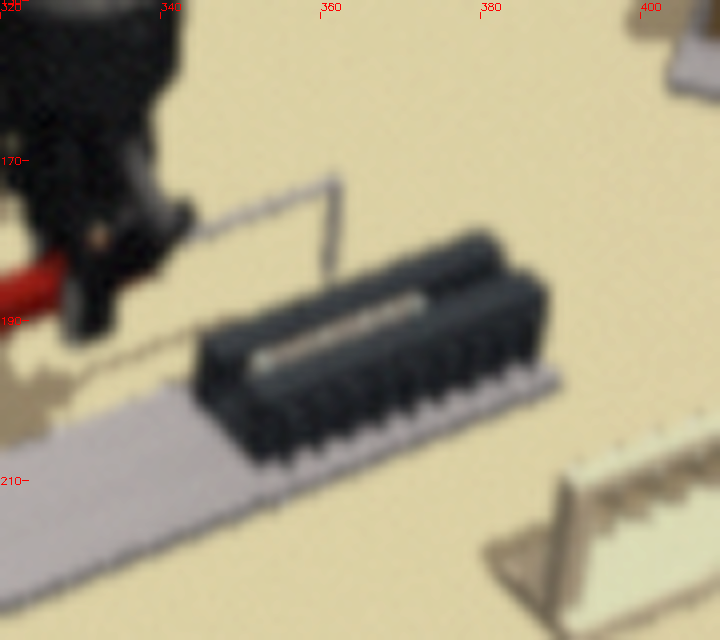

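Wrist view: slot edges at columns 303.3 and 326, shank at 317.1, so it is about 0.8 mm right of centre. The scene view puts the hook bend at (361.5,172.5), matching the prediction. Correcting and going down, checking force halfway.

Emit:
apply_moves([
  {"linear": [-0.001,-0.0007,0],"delta_rot": [0,0,0.1],"fingers": 255},
  {"linear": [-0.001,-0.0007,0.005],"delta_rot": [0,0,0.1],"fingers": 255},
  {"linear": [-0.001,-0.0007,0.012],"delta_rot": [0,0,0.1],"fingers": 255},
  {"linear": [-0.001,-0.0007,0.02],"delta_rot": [0,0,0.1],"fingers": 255},
  {"linear": [-0.001,-0.0007,0.027],"delta_rot": [0,0,0.1],"fingers": 255},
  {"linear": [-0.001,-0.0007,0.032],"delta_rot": [0,0,0.1],"fingers": 255},
  {"linear": [-0.001,-0.0007,0.036],"delta_rot": [0,0,0.1],"fingers": 255},
  {"linear": [-0.001,-0.0007,0.039],"delta_rot": [0,0,0.1],"fingers": 255},
])

```text
time: 9.45
tool_pos: [0.5586, 0.1156, 0.0309]
tool_rot: [-0.0, 0.749, 0.662, -0.0]
contact_force: [0.2, -0.1, -1.9]
gripper_width: 0.201
```

```bash
python3 - <<'E'
from h import *
s=state(); print(s['contact_force'].round(2),s['ft_torque'].round(3)); hookplan(.045,.010)
im=eyes.grab_frame('scene'); cv2.imwrite('pics/s8.png',im[:,:,::-1]); crop('pics/s8.png','pics/s8c.png',320,150,90,80,8)
E
```

```text
[ 0.15 -0.07 -1.85] [-0.001 -0.017 -0.009]
t 9.45 pos [0.5586 0.1156 0.0309] yaw 82.96 -> linear [0.0003, 0.0012, 0.0209] rot [-0.03, 0.0, -0.04]
```

View pics/s8c.png

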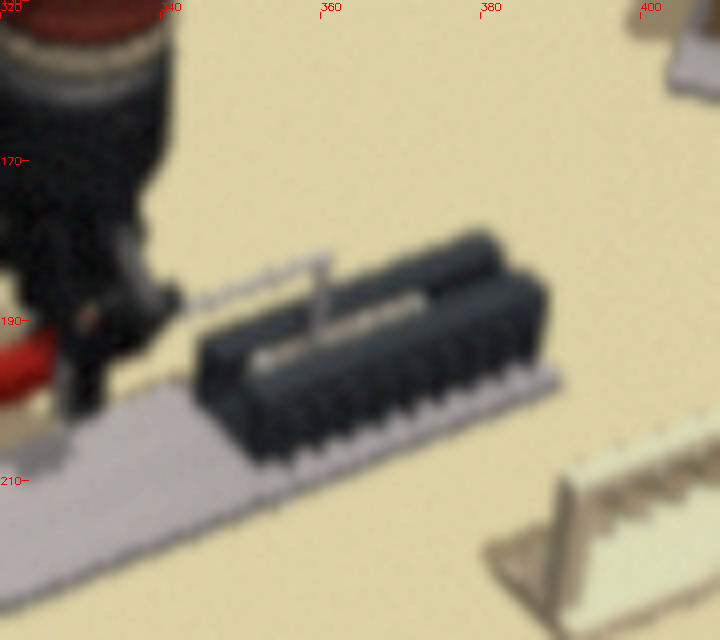

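Hook leg enters the slot at about (360,192) and the side force is near zero. Continuing down to 4 mm above the boat floor.

Emit:
apply_moves([
  {"linear": [0,0.0005,0.004],"delta_rot": [0,0,0],"fingers": 255},
  {"linear": [0,0.0005,0.008],"delta_rot": [0,0,0],"fingers": 255},
  {"linear": [0,0.0005,0.012],"delta_rot": [0,0,0],"fingers": 255},
  {"linear": [0,0.0005,0.016],"delta_rot": [0,0,0],"fingers": 255},
  {"linear": [0,0.0005,0.019],"delta_rot": [0,0,0],"fingers": 255},
  {"linear": [0,0.0005,0.0205],"delta_rot": [0,0,0],"fingers": 255},
  {"linear": [0,0.0005,0.0205],"delta_rot": [0,0,0],"fingers": 255},
  {"linear": [0,0.0005,0.0205],"delta_rot": [0,0,0],"fingers": 255},
])

```text
time: 10.3
tool_pos: [0.5594, 0.1156, 0.011]
tool_rot: [0.0, 0.749, 0.662, 0.0]
contact_force: [1.6, 0.1, -0.8]
gripper_width: 0.196
```

```bash
python3 - <<'E'
from h import *
s=state(); print(s['contact_force'].round(2),s['ft_torque'].round(3)); hookplan(.045,.010)
hookplan(-.093,.010)
E
```

```text
[ 1.6   0.12 -0.75] [-0.046 -0.025 -0.053]
t 10.3 pos [0.5594 0.1156 0.011 ] yaw 82.96 -> linear [0.0002, 0.0004, 0.001] rot [0.01, -0.0, -0.03]
t 10.3 pos [0.5594 0.1156 0.011 ] yaw 82.96 -> linear [-0.1378, 0.0005, 0.001] rot [0.01, -0.0, -0.03]
```

Emit:
apply_moves([
  {"linear": [-0.004,0,0],"delta_rot": [0,0,0],"fingers": 255},
  {"linear": [-0.009,0,0],"delta_rot": [0,0,0],"fingers": 255},
  {"linear": [-0.013,0,0],"delta_rot": [0,0,0],"fingers": 255},
  {"linear": [-0.016,0,0],"delta_rot": [0,0,0],"fingers": 255},
  {"linear": [-0.019,0,0],"delta_rot": [0,0,0],"fingers": 255},
  {"linear": [-0.023,0,0],"delta_rot": [0,0,0],"fingers": 255},
  {"linear": [-0.028,0,0],"delta_rot": [0,0,0],"fingers": 255},
  {"linear": [-0.034,0,0],"delta_rot": [0,0,0],"fingers": 255},
])

```text
time: 11.1
tool_pos: [0.5551, 0.0815, 0.0109]
tool_rot: [-0.0, 0.749, 0.662, 0.0]
contact_force: [-0.3, 1.2, -1.0]
gripper_width: 0.203
```

```bash
python3 - <<'E'
from h import *
s=state(); print(s['contact_force'].round(2),s['ft_torque'].round(3)); 
hookplan(-.093,.010)
im=eyes.grab_frame('wrist'); cv2.imwrite('pics/w9.png',im[:,:,::-1])
im=eyes.grab_frame('scene'); cv2.imwrite('pics/s9.png',im[:,:,::-1]); crop('pics/s9.png','pics/s9c.png',300,150,100,80,7)
E
```

```text
[-0.29  1.15 -1.03] [ 0.151 -0.029  0.023]
t 11.1 pos [0.5551 0.0815 0.0109] yaw 82.98 -> linear [-0.1034, 0.0006, 0.0009] rot [0.0, -0.0, -0.02]
```

View pics/w9.png

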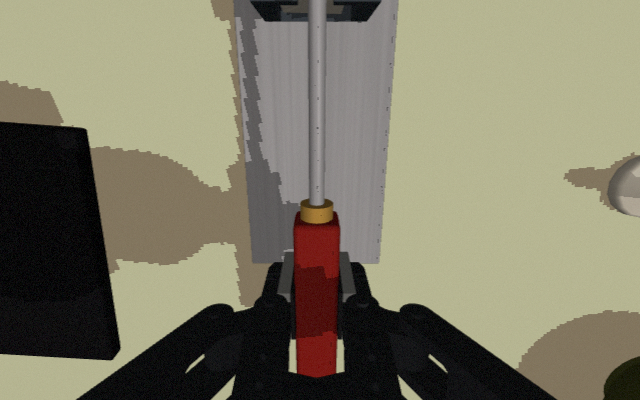

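View pics/s9c.png

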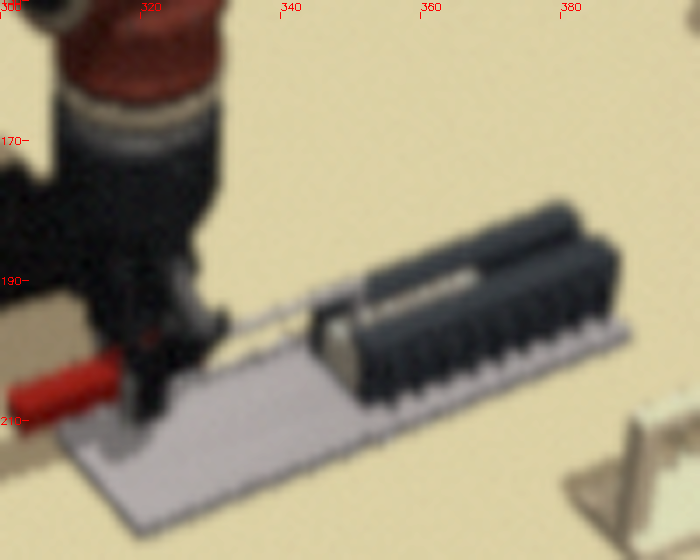

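The boat follows: its white near end is now at the mouth, at scene (349,200). Continuing the pull.

Emit:
apply_moves([
  {"linear": [-0.006,0,0],"delta_rot": [0,0,0],"fingers": 255},
  {"linear": [-0.013,0,0],"delta_rot": [0,0,0],"fingers": 255},
  {"linear": [-0.02,0,0],"delta_rot": [0,0,0],"fingers": 255},
  {"linear": [-0.027,0,0],"delta_rot": [0,0,0],"fingers": 255},
  {"linear": [-0.034,0,0],"delta_rot": [0,0,0],"fingers": 255},
  {"linear": [-0.041,0,0],"delta_rot": [0,0,0],"fingers": 255},
  {"linear": [-0.048,0,0],"delta_rot": [0,0,0],"fingers": 255},
  {"linear": [-0.055,0,0],"delta_rot": [0,0,0],"fingers": 255},
])

```text
time: 12.0
tool_pos: [0.5483, 0.0266, 0.0109]
tool_rot: [0.0, 0.749, 0.662, -0.0]
contact_force: [-0.4, 0.7, -1.3]
gripper_width: 0.197
```

Emit:
apply_moves([
  {"linear": [-0.007,0,0],"delta_rot": [0,0,0],"fingers": 255},
  {"linear": [-0.014,0,0],"delta_rot": [0,0,0],"fingers": 255},
  {"linear": [-0.021,0,0],"delta_rot": [0,0,0],"fingers": 255},
  {"linear": [-0.028,0,0],"delta_rot": [0,0,0],"fingers": 255},
  {"linear": [-0.035,0,0],"delta_rot": [0,0,0],"fingers": 255},
  {"linear": [-0.041,0,0],"delta_rot": [0,0,0],"fingers": 255},
  {"linear": [-0.046,0,0],"delta_rot": [0,0,0],"fingers": 255},
  {"linear": [-0.048,0,0],"delta_rot": [0,0,0],"fingers": 255},
])

```text
time: 12.8
tool_pos: [0.5424, -0.0209, 0.0109]
tool_rot: [0.0, 0.749, 0.662, -0.0]
contact_force: [-0.4, 1.1, -2.3]
gripper_width: 0.203
```

```bash
python3 - <<'E'
from h import *
s=state(); print(s['contact_force'].round(2),s['ft_torque'].round(3)); 
hookplan(-.093,.010)
im=eyes.grab_frame('scene'); cv2.imwrite('pics/s10.png',im[:,:,::-1]); crop('pics/s10.png','pics/s10c.png',280,150,120,90,6)
E
```

```text
[-0.37  1.08 -2.26] [ 0.16  -0.003  0.023]
t 12.8 pos [ 0.5424 -0.0209  0.0109] yaw 82.93 -> linear [-0.0002, 0.0006, 0.0009] rot [-0.0, 0.0, -0.06]
```

View pics/s10c.png

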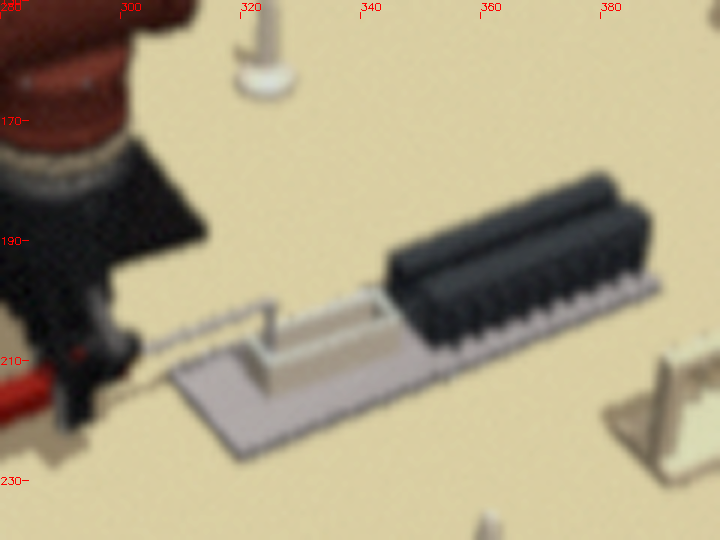

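```bash
python3 - <<'E'
from h import *
c=cam('scene')
print(((w2px(c,frame(DK[:2],DK[2],0,[[-.100,-.014,.010],[-.100,-.014,.036],[-.016,-.014,.010],[-.016,-.014,.036],[-.016,.014,.036],[-.1,.014,.036],[0,-.032,.010]]))-[280,150])*6).round(0).tolist())
E
```

```text
[[270.0, 403.0], [271.0, 368.0], [397.0, 352.0], [400.0, 317.0], [372.0, 288.0], [244.0, 338.0], [439.0, 361.0]]
```

The boat's corners sit at the predicted pixels, with its far end about 15 mm outside the mouth. Freeing the hook: forward 7 mm, then straight up.

Emit:
apply_moves([
  {"linear": [0.003,0,0],"delta_rot": [0,0,0],"fingers": 255},
  {"linear": [0.007,0,0],"delta_rot": [0,0,0],"fingers": 255},
  {"linear": [0.007,0,-0.005],"delta_rot": [0,0,0],"fingers": 255},
  {"linear": [0.007,0,-0.015],"delta_rot": [0,0,0],"fingers": 255},
  {"linear": [0.007,0,-0.03],"delta_rot": [0,0,0],"fingers": 255},
  {"linear": [0.007,0,-0.05],"delta_rot": [0,0,0],"fingers": 255},
  {"linear": [0.007,0,-0.075],"delta_rot": [0,0,0],"fingers": 255},
  {"linear": [0.007,0,-0.1],"delta_rot": [0,0,0],"fingers": 255},
])

```text
time: 13.65
tool_pos: [0.5436, -0.0135, 0.1133]
tool_rot: [0.001, 0.749, 0.662, 0.0]
contact_force: [0.8, 0.5, -0.8]
gripper_width: 0.202
```

```bash
python3 - <<'E'
from h import *
import pickle
g=pickle.load(open('grip.pkl','rb')); print(g['tool_pos'],g['tool_rot'])
R0=rot(g['tool_rot']); y=np.degrees(np.arctan2(R0[1,0],R0[0,0])); print(y)
s=state(); p=g['tool_pos']
print(s['contact_force'],s['gripper_width'])
plan([p[0],p[1],.12],y)
E
```

```text
[ 0.4248743  -0.21284042  0.0028503 ] [4.93436226e-04 6.03487498e-01 7.97372307e-01 1.94568843e-05]
105.75981228660865
[ 0.82305527  0.46664016 -0.76025557] 0.2021495398543115
t 13.65 pos [ 0.5436 -0.0135  0.1133] yaw 82.97 -> linear [-0.2124, -0.0935, -0.0068] rot [0.08, 0.02, -22.79]
```

Emit:
apply_moves([
  {"linear": [-0.02,-0.009,0],"delta_rot": [0,0,-2.2],"fingers": 255},
  {"linear": [-0.055,-0.024,0],"delta_rot": [0,0,-5.9],"fingers": 255},
  {"linear": [-0.095,-0.042,0.01],"delta_rot": [0,0,-10.2],"fingers": 255},
  {"linear": [-0.135,-0.06,0.02],"delta_rot": [0,0,-14.5],"fingers": 255},
  {"linear": [-0.175,-0.077,0.03],"delta_rot": [0,0,-18.8],"fingers": 255},
  {"linear": [-0.2,-0.088,0.04],"delta_rot": [0,0,-21.5],"fingers": 255},
  {"linear": [-0.2124,-0.0935,0.045],"delta_rot": [0,0,-22.8],"fingers": 255},
  {"linear": [-0.2124,-0.0935,0.045],"delta_rot": [0,0,-22.8],"fingers": 255},
])

```text
time: 14.45
tool_pos: [0.4237, -0.2142, 0.0666]
tool_rot: [0.0, 0.605, 0.796, -0.0]
contact_force: [0.8, -0.0, -0.5]
gripper_width: 0.202
```

Emit:
apply_moves([
  {"linear": [0,0,0],"delta_rot": [0,0,0],"fingers": 255},
  {"linear": [0,0,0],"delta_rot": [0,0,0],"fingers": 255},
  {"linear": [0,0,0],"delta_rot": [0,0,0],"fingers": 255},
  {"linear": [0,0,0],"delta_rot": [0,0,0],"fingers": 255},
  {"linear": [0,0,0],"delta_rot": [0,0,0],"fingers": 255},
  {"linear": [0,0,0],"delta_rot": [0,0,0],"fingers": 255},
  {"linear": [0,0,0],"delta_rot": [0,0,0],"fingers": 255},
  {"linear": [0,0,0],"delta_rot": [0,0,0],"fingers": 255},
])

```text
time: 15.25
tool_pos: [0.4245, -0.2127, 0.0659]
tool_rot: [-0.0, 0.603, 0.797, 0.0]
contact_force: [0.3, 0.3, -1.4]
gripper_width: 0.203
```

```bash
python3 - <<'E'
from h import *
plan([.4249,-.2128,.0029],105.76)
s=state(); im=eyes.grab_frame('wrist'); cv2.imwrite('pics/w11.png',im[:,:,::-1]); crop('pics/w11.png','pics/w11c.png',230,100,180,200,4)
E
```

```text
t 15.25 pos [ 0.4245 -0.2127  0.0659] yaw 105.76 -> linear [-0.0002, 0.0003, 0.063] rot [-0.0, -0.01, 0.0]
```

View pics/w11c.png

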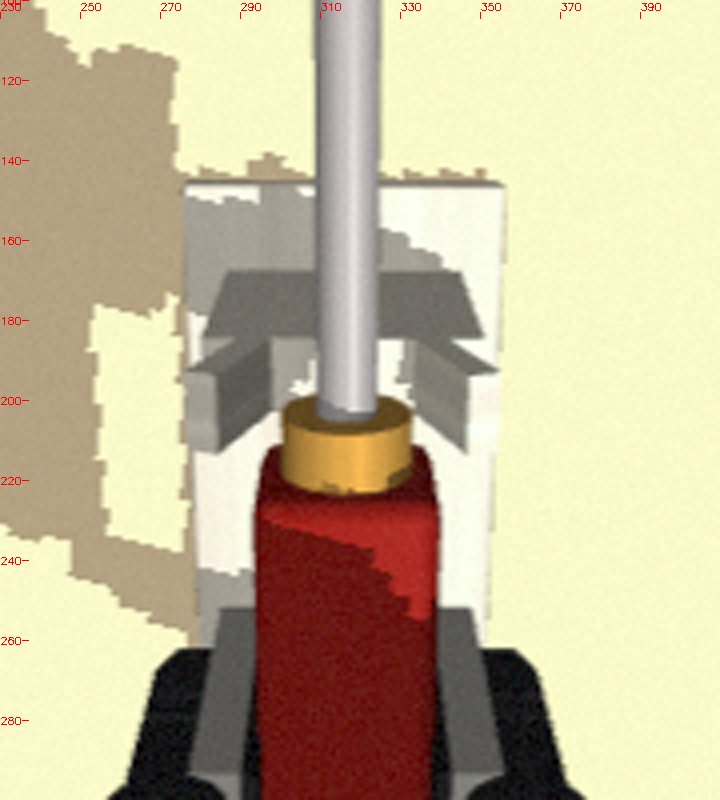

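The pick is centred over the notches: shank at crop column 347, fork middle about 343. Lowering it to the recorded pose.

Emit:
apply_moves([
  {"linear": [0,0,0.01],"delta_rot": [0,0,0],"fingers": 255},
  {"linear": [0,0,0.023],"delta_rot": [0,0,0],"fingers": 255},
  {"linear": [0,0,0.036],"delta_rot": [0,0,0],"fingers": 255},
  {"linear": [0,0,0.047],"delta_rot": [0,0,0],"fingers": 255},
  {"linear": [0,0,0.055],"delta_rot": [0,0,0],"fingers": 255},
  {"linear": [0,0,0.06],"delta_rot": [0,0,0],"fingers": 255},
  {"linear": [0,0,0.063],"delta_rot": [0,0,0],"fingers": 255},
  {"linear": [0,0,0.063],"delta_rot": [0,0,0],"fingers": 255},
])

```text
time: 16.1
tool_pos: [0.4249, -0.213, 0.0032]
tool_rot: [0.0, 0.603, 0.797, -0.0]
contact_force: [0.3, -0.1, -1.1]
gripper_width: 0.2
```

```bash
python3 - <<'E'
from h import *
s=state(); print(s['contact_force'].round(2)); plan([.4249,-.2128,.0029],105.76)
im=eyes.grab_frame('wrist'); cv2.imwrite('pics/w12.png',im[:,:,::-1])
a=cv2.imread('pics/w12.png'); b=cv2.imread('pics/w5.png'); cv2.imwrite('pics/cmp.png',np.hstack([b[150:400,200:440],a[150:400,200:440]]))
E
```

```text
[ 0.28 -0.08 -1.14]
t 16.1 pos [ 0.4249 -0.213   0.0032] yaw 105.76 -> linear [0.0002, 0.0001, 0.0003] rot [0.02, 0.02, 0.0]
```

View pics/cmp.png

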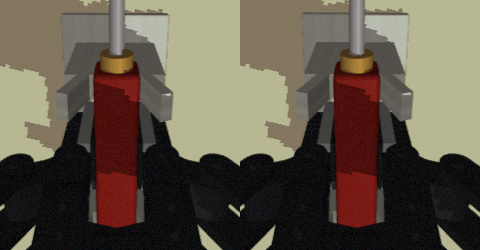

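Identical to the view at the grasp (left: then, right: now). The force still shows the pick's weight, so I'll lower 0.5 mm, release and rise.

Emit:
apply_moves([
  {"linear": [0,0,0.0005],"delta_rot": [0,0,0],"fingers": 255},
  {"linear": [0,0,0.0005],"delta_rot": [0,0,0],"fingers": 200},
  {"linear": [0,0,0.0005],"delta_rot": [0,0,0],"fingers": 150},
  {"linear": [0,0,0.0005],"delta_rot": [0,0,0],"fingers": 60},
  {"linear": [0,0,0.0005],"delta_rot": [0,0,0],"fingers": 0},
  {"linear": [0,0,0.0005],"delta_rot": [0,0,0],"fingers": 0},
  {"linear": [0,0,0.0005],"delta_rot": [0,0,0],"fingers": 0},
  {"linear": [0,0,-0.005],"delta_rot": [0,0,0],"fingers": 0},
])

```text
time: 16.95
tool_pos: [0.4239, -0.2123, 0.0073]
tool_rot: [-0.001, 0.603, 0.797, -0.0]
contact_force: [0.2, 0.5, -0.5]
gripper_width: 1.0
```

Emit:
apply_moves([
  {"linear": [0,0,-0.015],"delta_rot": [0,0,0],"fingers": 0},
  {"linear": [0,0,-0.035],"delta_rot": [0,0,0],"fingers": 0},
  {"linear": [0,0,-0.065],"delta_rot": [0,0,0],"fingers": 0},
  {"linear": [0,0,-0.1],"delta_rot": [0,0,0],"fingers": 0},
  {"linear": [0,0,-0.13],"delta_rot": [0,0,0],"fingers": 0},
  {"linear": [0,0,-0.15],"delta_rot": [0,0,0],"fingers": 0},
  {"linear": [0,0,-0.15],"delta_rot": [0,0,0],"fingers": 0},
  {"linear": [0,0,-0.15],"delta_rot": [0,0,0],"fingers": 0},
])

```text
time: 17.75
tool_pos: [0.4245, -0.2128, 0.1578]
tool_rot: [0.0, 0.603, 0.797, -0.0]
contact_force: [-0.5, -0.1, -1.1]
gripper_width: 1.003
```

```bash
python3 - <<'E'
from h import *
s=state(); print(s['contact_force'].round(2),s['gripper_width'])
im=eyes.grab_frame('wrist'); cv2.imwrite('pics/w13.png',im[:,:,::-1])
c=cam('wrist',s); L=np.array([[50,0,70],[-50,0,70],[143,0,61],[0,9,70],[0,-9,70]])/1000.
print(w2px(c,frame([.4276,-.2243],1.844,0,L)).round(1).tolist())
crop('pics/w13.png','pics/w13c.png',230,0,180,260,3)
p=frame(DK[:2],DK[2],0,[-.058,0,0])[0]; plan([p[0],p[1],.12],83.)
E
```

```text
[-0.49 -0.14 -1.14] 1.0028654540721407
[[315.7, 150.7], [315.5, 257.9], [316.0, 26.6], [305.4, 207.4], [325.8, 207.4]]
t 17.8 pos [ 0.4239 -0.2123  0.1566] yaw 105.76 -> linear [0.3021, 0.229, 0.0368] rot [-0.08, -0.07, 22.76]
```

View pics/w13c.png

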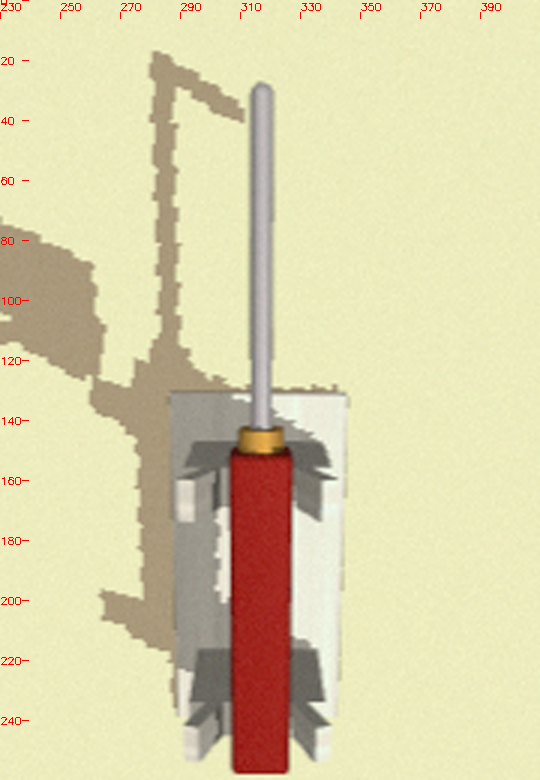

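Pick is home: handle rows 150–257 and hook end at row 27, all within 1 px of its original pose. Now going over the boat.

Emit:
apply_moves([
  {"linear": [0.022,0.017,0],"delta_rot": [0,0,1.7],"fingers": 0},
  {"linear": [0.055,0.042,0],"delta_rot": [0,0,4.2],"fingers": 0},
  {"linear": [0.092,0.07,0],"delta_rot": [0,0,7],"fingers": 0},
  {"linear": [0.13,0.098,0],"delta_rot": [0,0,9.8],"fingers": 0},
  {"linear": [0.168,0.127,0],"delta_rot": [0,0,12.6],"fingers": 0},
  {"linear": [0.206,0.156,0],"delta_rot": [0,0,15.5],"fingers": 0},
  {"linear": [0.244,0.185,0],"delta_rot": [0,0,18.3],"fingers": 0},
  {"linear": [0.275,0.208,0],"delta_rot": [0,0,20.5],"fingers": 0},
])

```text
time: 18.6
tool_pos: [0.5491, 0.1108, 0.1553]
tool_rot: [-0.001, 0.736, 0.677, -0.001]
contact_force: [-0.0, 0.0, -0.0]
gripper_width: 1.001
```

```bash
python3 - <<'E'
from h import *
p=frame(DK[:2],DK[2],0,[-.058,0,0])[0]; plan([p[0],p[1],.12],83.)
E
```

```text
t 18.6 pos [0.5491 0.1108 0.1553] yaw 85.23 -> linear [0.0309, 0.0107, 0.0352] rot [-0.22, 0.03, 2.23]
```

Emit:
apply_moves([
  {"linear": [0.015,0.005,0.01],"delta_rot": [0,0,1.2],"fingers": 0},
  {"linear": [0.025,0.009,0.02],"delta_rot": [0,0,2.2],"fingers": 0},
  {"linear": [0.03,0.011,0.03],"delta_rot": [0,0,2.2],"fingers": 0},
  {"linear": [0.03,0.011,0.035],"delta_rot": [0,0,2.2],"fingers": 0},
  {"linear": [0.03,0.011,0.035],"delta_rot": [0,0,2.2],"fingers": 0},
  {"linear": [0.03,0.011,0.035],"delta_rot": [0,0,2.2],"fingers": 0},
  {"linear": [0.03,0.011,0.035],"delta_rot": [0,0,2.2],"fingers": 0},
  {"linear": [0.03,0.011,0.035],"delta_rot": [0,0,2.2],"fingers": 0},
])

```text
time: 19.4
tool_pos: [0.5639, 0.137, 0.1237]
tool_rot: [0.0, 0.749, 0.663, 0.001]
contact_force: [0.1, 0.2, -0.1]
gripper_width: 1.003
```

```bash
python3 - <<'E'
from h import *
import pickle
s=state(); pickle.dump(s,open('w14.pkl','wb')); im=eyes.grab_frame('wrist'); cv2.imwrite('pics/w14.png',im[:,:,::-1])
crop('pics/w14.png','pics/w14c.png',250,60,130,200,4)
p=frame(DK[:2],DK[2],0,[-.058,0,0])[0]; plan([p[0],p[1],.12],83.,s)
E
```

```text
t 19.4 pos [0.5639 0.137  0.1237] yaw 83.03 -> linear [0.0034, -0.0021, 0.0037] rot [0.08, -0.02, 0.03]
```

View pics/w14c.png

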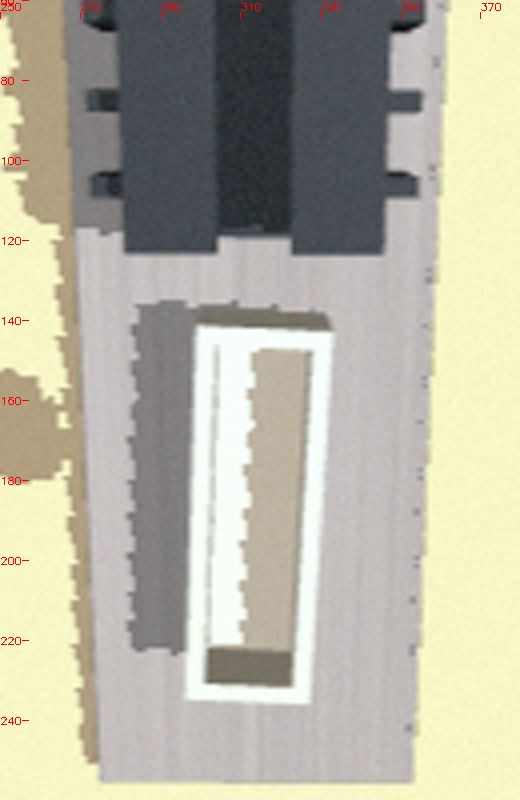

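Boat is fully out and flat. Its rim corners in full pixels are (299,141), (333,143), (327,235) and (296,234). Fitting its pose.

```bash
python3 - <<'E'
from fit import *
import pickle
s=pickle.load(open('w14.pkl','rb')); c=cam('wrist',s); A=np.array
U=(A([(197,325),(333,332),(310,703),(186,697)],float)+.5)/4-.5+[250,60]
x,r=fit([(c,A([[42,14,36],[42,-14,36],[-42,-14,36],[-42,14,36]])/1000.,U)],[.563,.14,1.45]); print(x,np.degrees(x[2]),r.tolist())
d=x[:2]-DK[:2]; cc,ss=np.cos(DK[2]),np.sin(DK[2]); print('dock frame',cc*d[0]+ss*d[1],-ss*d[0]+cc*d[1])
np.save('boat.npy',x)
plan([x[0],x[1],.0],np.degrees(x[2]),s)
E
```

```text
[0.56213482 0.14084517 1.40266894] 80.36701022836279 [[-0.0, -0.1], [0.1, -0.2], [-0.1, 0.1], [0.0, 0.3]]
dock frame -0.05781776459866756 4.714864904714622e-05
t 19.4 pos [0.5639 0.137  0.1237] yaw 83.03 -> linear [0.0036, -0.0023, 0.1237] rot [0.08, -0.02, 2.66]
```

Emit:
apply_moves([
  {"linear": [0.0036,-0.0023,0.01],"delta_rot": [0,0,2.7],"fingers": 0},
  {"linear": [0.0036,-0.0023,0.035],"delta_rot": [0,0,2.7],"fingers": 0},
  {"linear": [0.0036,-0.0023,0.065],"delta_rot": [0,0,2.7],"fingers": 0},
  {"linear": [0.0036,-0.0023,0.09],"delta_rot": [0,0,2.7],"fingers": 0},
  {"linear": [0.0036,-0.0023,0.105],"delta_rot": [0,0,2.7],"fingers": 0},
  {"linear": [0.0036,-0.0023,0.11],"delta_rot": [0,0,2.7],"fingers": 0},
  {"linear": [0.0036,-0.0023,0.11],"delta_rot": [0,0,2.7],"fingers": 0},
  {"linear": [0.0036,-0.0023,0.11],"delta_rot": [0,0,2.7],"fingers": 0},
])

```text
time: 20.25
tool_pos: [0.5629, 0.1414, 0.0144]
tool_rot: [0.001, 0.764, 0.645, 0.001]
contact_force: [-0.1, 0.0, 0.8]
gripper_width: 0.999
```

```bash
python3 - <<'E'
from h import *
x=np.load('boat.npy'); s=state(); plan([x[0],x[1],-.025],np.degrees(x[2]),s)
im=eyes.grab_frame('wrist'); cv2.imwrite('pics/w15.png',im[:,:,::-1])
im=eyes.grab_frame('scene'); cv2.imwrite('pics/s15.png',im[:,:,::-1]); crop('pics/s15.png','pics/s15c.png',280,130,120,100,6)
E
```

```text
t 20.25 pos [0.5629 0.1414 0.0144] yaw 80.36 -> linear [-0.0007, -0.0007, 0.0394] rot [0.14, -0.04, -0.01]
```

View pics/w15.png

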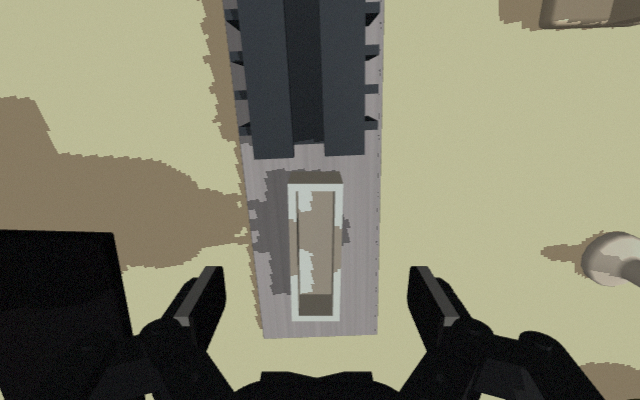

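View pics/s15c.png

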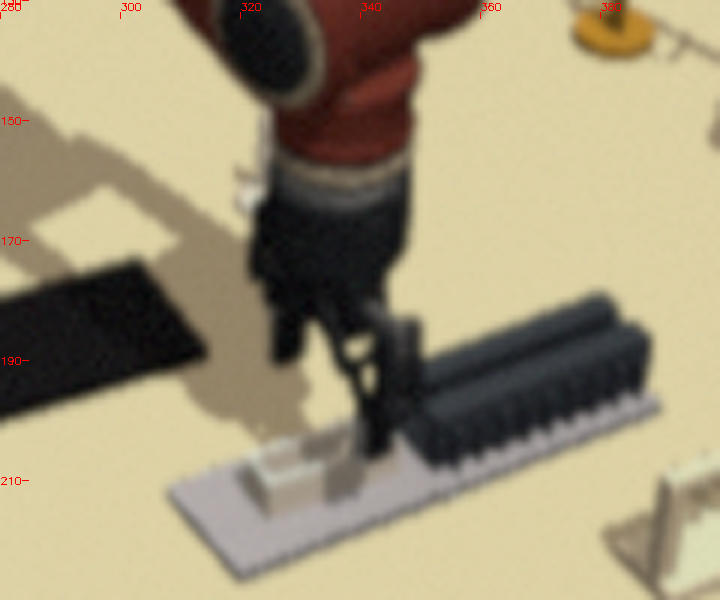

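The boat is centred at columns 288–342 between the open pads. Descending with the fingers open, then checking force.

Emit:
apply_moves([
  {"linear": [-0.0007,-0.0005,0.01],"delta_rot": [0.1,0,0],"fingers": 0},
  {"linear": [-0.0007,-0.0005,0.02],"delta_rot": [0.1,0,0],"fingers": 0},
  {"linear": [-0.0007,-0.0005,0.03],"delta_rot": [0.1,0,0],"fingers": 0},
  {"linear": [-0.0007,-0.0005,0.036],"delta_rot": [0.1,0,0],"fingers": 60},
  {"linear": [-0.0007,-0.0005,0.039],"delta_rot": [0.1,0,0],"fingers": 100},
  {"linear": [-0.0007,-0.0005,0.039],"delta_rot": [0.1,0,0],"fingers": 120},
  {"linear": [-0.0007,-0.0005,0.039],"delta_rot": [0.1,0,0],"fingers": 120},
  {"linear": [-0.0007,-0.0005,0.039],"delta_rot": [0.1,0,0],"fingers": 120},
])

```text
time: 21.15
tool_pos: [0.5615, 0.1407, -0.0255]
tool_rot: [-0.0, 0.764, 0.645, -0.0]
contact_force: [-0.3, -0.1, -0.5]
gripper_width: 0.529
```

```bash
python3 - <<'E'
from h import *
x=np.load('boat.npy'); s=state(); plan([x[0],x[1],-.025],np.degrees(x[2]),s); print(s['contact_force'],s['gripper_width'])
im=eyes.grab_frame('wrist'); cv2.imwrite('pics/w16.png',im[:,:,::-1])
im=eyes.grab_frame('scene'); cv2.imwrite('pics/s16.png',im[:,:,::-1]); crop('pics/s16.png','pics/s16c.png',300,160,80,75,8)
E
```

```text
t 21.15 pos [ 0.5615  0.1407 -0.0255] yaw 80.36 -> linear [0.0003, 0.0006, -0.0005] rot [-0.04, -0.02, -0.0]
[-0.28159559 -0.07770656 -0.51317798] 0.5291473455024683
```

View pics/w16.png

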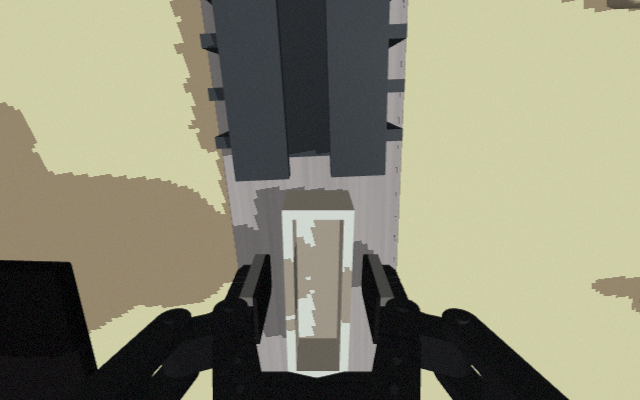

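View pics/s16c.png

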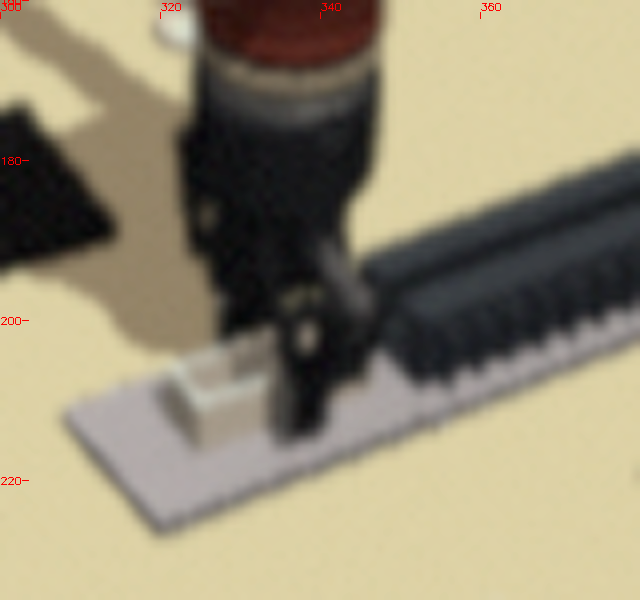

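Pads straddle the boat evenly (left 270, boat 283–353, right 366), with fingertips just above the apron and no contact force. Closing.

Emit:
apply_moves([
  {"linear": [0,0,0],"delta_rot": [0,0,0],"fingers": 140},
  {"linear": [0,0,0],"delta_rot": [0,0,0],"fingers": 160},
  {"linear": [0,0,0],"delta_rot": [0,0,0],"fingers": 170},
  {"linear": [0,0,0],"delta_rot": [0,0,0],"fingers": 200},
  {"linear": [0,0,0],"delta_rot": [0,0,0],"fingers": 255},
  {"linear": [0,0,0],"delta_rot": [0,0,0],"fingers": 255},
  {"linear": [0,0,0],"delta_rot": [0,0,0],"fingers": 255},
  {"linear": [0,0,0],"delta_rot": [0,0,0],"fingers": 255},
])

```text
time: 22.05
tool_pos: [0.5621, 0.1407, -0.0249]
tool_rot: [-0.0, 0.764, 0.645, 0.0]
contact_force: [0.5, -0.6, 5.7]
gripper_width: 0.317
```

```bash
python3 - <<'E'
from h import *
import pickle
x=np.load('boat.npy'); s=state(); pickle.dump(s,open('bgrip.pkl','wb')); plan([x[0],x[1],-.025],np.degrees(x[2]),s); print(s['contact_force'],s['gripper_width'])
im=eyes.grab_frame('wrist'); cv2.imwrite('pics/w17.png',im[:,:,::-1])
E
```

```text
t 22.05 pos [ 0.5621  0.1407 -0.0249] yaw 80.36 -> linear [0.0002, 0.0001, 0.0001] rot [0.01, -0.03, -0.01]
[ 0.52490753 -0.55737269  5.70528257] 0.31711458346209775
```

View pics/w17.png

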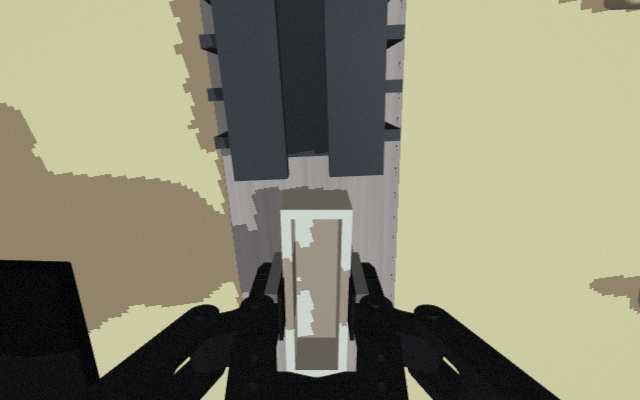

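Boat gripped: 0.317 × 85 = 27 mm. Lifting level and carrying to the clay plate.

Emit:
apply_moves([
  {"linear": [0,0,-0.005],"delta_rot": [0,0,0],"fingers": 255},
  {"linear": [0,0,-0.015],"delta_rot": [0,0,0],"fingers": 255},
  {"linear": [0,0,-0.03],"delta_rot": [0,0,0],"fingers": 255},
  {"linear": [0,0,-0.05],"delta_rot": [0,0,0],"fingers": 255},
  {"linear": [0,0,-0.075],"delta_rot": [0,0,0],"fingers": 255},
  {"linear": [0,0,-0.095],"delta_rot": [0,0,0],"fingers": 255},
  {"linear": [0,0,-0.105],"delta_rot": [0,0,0],"fingers": 255},
  {"linear": [0,0,-0.105],"delta_rot": [0,0,0],"fingers": 255},
])

```text
time: 22.9
tool_pos: [0.5626, 0.1408, 0.0815]
tool_rot: [0.001, 0.764, 0.645, 0.001]
contact_force: [-0.4, 0.0, -1.7]
gripper_width: 0.312
```

```bash
python3 - <<'E'
from h import *
s=state(); print(s['contact_force'],s['gripper_width']); plan([.6345,-.2157,.08],84.05)
E
```

```text
[-0.37143373  0.02855827 -1.65850836] 0.3118715334635904
t 22.9 pos [0.5626 0.1408 0.0815] yaw 80.37 -> linear [-0.3395, 0.1305, 0.0014] rot [0.14, -0.06, -3.68]
```

Emit:
apply_moves([
  {"linear": [-0.015,0.006,0],"delta_rot": [0,0,-0.2],"fingers": 255},
  {"linear": [-0.045,0.017,0],"delta_rot": [0,0,-0.5],"fingers": 255},
  {"linear": [-0.08,0.031,0],"delta_rot": [0,0,-0.9],"fingers": 255},
  {"linear": [-0.115,0.044,0],"delta_rot": [0,0,-1.3],"fingers": 255},
  {"linear": [-0.15,0.058,0],"delta_rot": [0,0,-1.7],"fingers": 255},
  {"linear": [-0.185,0.071,0],"delta_rot": [0,0,-2.1],"fingers": 255},
  {"linear": [-0.22,0.085,0],"delta_rot": [0,0,-2.5],"fingers": 255},
  {"linear": [-0.255,0.098,0],"delta_rot": [0,0,-2.9],"fingers": 255},
])

```text
time: 23.7
tool_pos: [0.6142, -0.1284, 0.077]
tool_rot: [-0.002, 0.747, 0.664, -0.001]
contact_force: [0.6, 0.4, -1.2]
gripper_width: 0.32
```

Emit:
apply_moves([
  {"linear": [-0.032,0.012,0],"delta_rot": [0,0,-0.3],"fingers": 255},
  {"linear": [-0.06,0.022,0],"delta_rot": [0,0,-0.6],"fingers": 255},
  {"linear": [-0.078,0.026,0],"delta_rot": [0,0,-0.8],"fingers": 255},
  {"linear": [-0.086,0.028,0],"delta_rot": [0,0,-0.8],"fingers": 255},
  {"linear": [-0.086,0.028,0],"delta_rot": [0,0,-0.8],"fingers": 255},
  {"linear": [-0.086,0.028,0],"delta_rot": [0,0,-0.8],"fingers": 255},
  {"linear": [-0.086,0.028,0],"delta_rot": [0,0,-0.8],"fingers": 255},
  {"linear": [-0.086,0.028,0],"delta_rot": [0,0,-0.8],"fingers": 255},
])

```text
time: 24.5
tool_pos: [0.6328, -0.2148, 0.0788]
tool_rot: [-0.001, 0.742, 0.67, -0.0]
contact_force: [0.6, -0.5, -1.3]
gripper_width: 0.315
```

```bash
python3 - <<'E'
from fit import *
s=state(); print(s['contact_force'],s['gripper_width']); plan([.6345,-.2157,-.0225],84.05)
im=eyes.grab_frame('wrist'); cv2.imwrite('pics/w18.png',im[:,:,::-1])
c=cam('wrist',s); print(w2px(c,frame([.6345,-.2157],np.radians(84.05),.012,[[.08,.05,0],[.08,-.05,0],[-.08,-.05,0],[-.08,.05,0]])).round(1).tolist())
E
```

```text
[ 0.57617313 -0.54172606 -1.32166934] 0.3154625397447048
t 24.5 pos [ 0.6328 -0.2148  0.0788] yaw 84.14 -> linear [-0.0008, 0.002, 0.1013] rot [-0.1, -0.02, 0.09]
[[250.2, 99.2], [388.1, 99.5], [374.6, 288.6], [261.9, 288.2]]
```

View pics/w18.png

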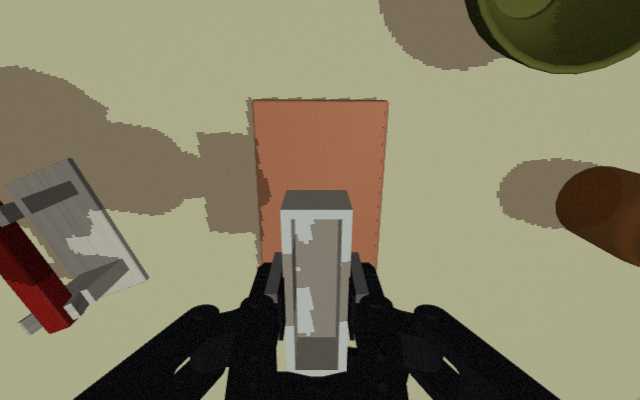

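Plate corners at (252,100) and (388,100) match the prediction, and the boat is level in line with the plate. Lowering.

Emit:
apply_moves([
  {"linear": [-0.0005,0.0015,0.015],"delta_rot": [0,0,0.1],"fingers": 255},
  {"linear": [-0.0008,0.002,0.035],"delta_rot": [0,0,0.1],"fingers": 255},
  {"linear": [-0.0008,0.002,0.055],"delta_rot": [0,0,0.1],"fingers": 255},
  {"linear": [-0.0008,0.002,0.073],"delta_rot": [0,0,0.1],"fingers": 255},
  {"linear": [-0.0008,0.002,0.086],"delta_rot": [0,0,0.1],"fingers": 255},
  {"linear": [-0.0008,0.002,0.094],"delta_rot": [0,0,0.1],"fingers": 255},
  {"linear": [-0.0008,0.002,0.098],"delta_rot": [0,0,0.1],"fingers": 255},
  {"linear": [-0.0008,0.002,0.0995],"delta_rot": [0,0,0.1],"fingers": 255},
])

```text
time: 25.35
tool_pos: [0.6347, -0.217, -0.0209]
tool_rot: [-0.001, 0.743, 0.669, -0.0]
contact_force: [0.7, 0.2, -1.9]
gripper_width: 0.321
```

Emit:
apply_moves([
  {"linear": [0,0,0],"delta_rot": [0,0,0],"fingers": 255},
  {"linear": [0,0,0.0005],"delta_rot": [0,0,0],"fingers": 255},
  {"linear": [0,0,0.0005],"delta_rot": [0,0,0],"fingers": 255},
  {"linear": [0,0,0.001],"delta_rot": [0,0,0],"fingers": 255},
  {"linear": [0,0,0.001],"delta_rot": [0,0,0],"fingers": 255},
  {"linear": [0,0,0.001],"delta_rot": [0,0,0],"fingers": 255},
  {"linear": [0,0,0.001],"delta_rot": [0,0,0],"fingers": 255},
  {"linear": [0,0,0.001],"delta_rot": [0,0,0],"fingers": 255},
])

```text
time: 26.15
tool_pos: [0.6345, -0.2169, -0.0218]
tool_rot: [-0.001, 0.743, 0.669, -0.001]
contact_force: [0.5, 0.3, -1.9]
gripper_width: 0.317
```

```bash
python3 - <<'E'
from fit import *
s=state(); print(s['contact_force'],s['gripper_width']); plan([.6345,-.2157,-.0225],84.05)
E
```

```text
[ 0.46021448  0.2841993  -1.88954094] 0.31672288601654397
t 26.15 pos [ 0.6345 -0.2169 -0.0218] yaw 83.96 -> linear [0.0012, -0.0002, 0.0007] rot [-0.1, -0.01, -0.09]
```

Emit:
apply_moves([
  {"linear": [0.0005,0,0.0003],"delta_rot": [0,0,0],"fingers": 255},
  {"linear": [0.001,0,0.0006],"delta_rot": [0,0,0],"fingers": 255},
  {"linear": [0.001,0,0.0009],"delta_rot": [0,0,0],"fingers": 255},
  {"linear": [0.001,0,0.0012],"delta_rot": [0,0,0],"fingers": 255},
  {"linear": [0.001,0,0.0012],"delta_rot": [0,0,0],"fingers": 255},
  {"linear": [0.001,0,0.0012],"delta_rot": [0,0,0],"fingers": 255},
  {"linear": [0.001,0,0.0012],"delta_rot": [0,0,0],"fingers": 255},
  {"linear": [0.001,0,0.0012],"delta_rot": [0,0,0],"fingers": 255},
])

```text
time: 26.95
tool_pos: [0.6346, -0.2158, -0.0229]
tool_rot: [-0.001, 0.743, 0.669, -0.001]
contact_force: [-1.5, 0.6, 1.1]
gripper_width: 0.32
```

```bash
python3 - <<'E'
from fit import *
s=state(); print(s['contact_force'],s['gripper_width']); plan([.6345,-.2157,-.0225],84.05)
im=eyes.grab_frame('scene'); cv2.imwrite('pics/s19.png',im[:,:,::-1]); crop('pics/s19.png','pics/s19c.png',200,220,110,85,7)
E
```

```text
[-1.54966075  0.64036001  1.14867835] 0.3196325689888285
t 26.95 pos [ 0.6346 -0.2158 -0.0229] yaw 83.96 -> linear [0.0001, -0.0002, -0.0004] rot [-0.1, -0.01, -0.09]
```

View pics/s19c.png

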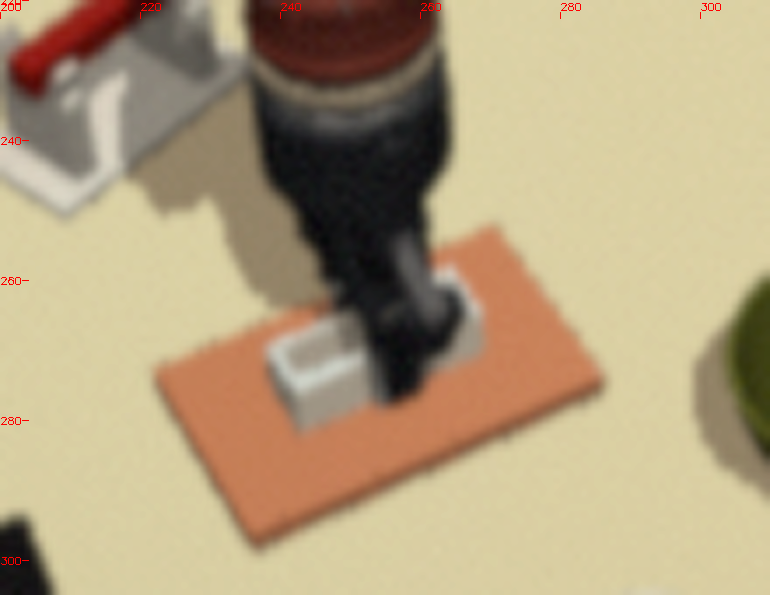

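The force rose from −1.9 N to +1.1 N at exactly the expected height, so the boat stands on the plate. Releasing and rising.

Emit:
apply_moves([
  {"linear": [0,0,0],"delta_rot": [0,0,0],"fingers": 160},
  {"linear": [0,0,0],"delta_rot": [0,0,0],"fingers": 140},
  {"linear": [0,0,0],"delta_rot": [0,0,0],"fingers": 100},
  {"linear": [0,0,0],"delta_rot": [0,0,0],"fingers": 40},
  {"linear": [0,0,0],"delta_rot": [0,0,0],"fingers": 0},
  {"linear": [0,0,0],"delta_rot": [0,0,0],"fingers": 0},
  {"linear": [0,0,-0.005],"delta_rot": [0,0,0],"fingers": 0},
  {"linear": [0,0,-0.015],"delta_rot": [0,0,0],"fingers": 0},
])

```text
time: 27.8
tool_pos: [0.6339, -0.2155, -0.0085]
tool_rot: [-0.002, 0.743, 0.669, -0.001]
contact_force: [0.3, -0.7, -1.1]
gripper_width: 0.997
```

Emit:
apply_moves([
  {"linear": [0,0,-0.02],"delta_rot": [0,0,0],"fingers": 0},
  {"linear": [0,0,-0.045],"delta_rot": [0,0,0],"fingers": 0},
  {"linear": [0,0,-0.075],"delta_rot": [0,0,0],"fingers": 0},
  {"linear": [0,0,-0.105],"delta_rot": [0,0,0],"fingers": 0},
  {"linear": [0,0,-0.13],"delta_rot": [0,0,0],"fingers": 0},
  {"linear": [0,0,-0.145],"delta_rot": [0,0,0],"fingers": 0},
  {"linear": [0,0,-0.15],"delta_rot": [0,0,0],"fingers": 0},
  {"linear": [0,0,-0.15],"delta_rot": [0,0,0],"fingers": 0},
])

```text
time: 28.6
tool_pos: [0.6351, -0.216, 0.1426]
tool_rot: [-0.0, 0.743, 0.669, -0.0]
contact_force: [-0.2, 0.0, 0.8]
gripper_width: 0.999
```

```bash
python3 - <<'E'
from h import *
import pickle
s=state(); pickle.dump(s,open('w20.pkl','wb')); print(s['contact_force'],s['gripper_width'],s['tool_pos'])
im=eyes.grab_frame('wrist'); cv2.imwrite('pics/w20.png',im[:,:,::-1]); crop('pics/w20.png','pics/w20c.png',230,90,180,190,4)
im=eyes.grab_frame('scene'); cv2.imwrite('pics/s20.png',im[:,:,::-1])
E
```

```text
[-0.16468265  0.03043725  0.77988138] 0.9986001800618808 [ 0.63512925 -0.21603749  0.14256248]
```

View pics/w20c.png

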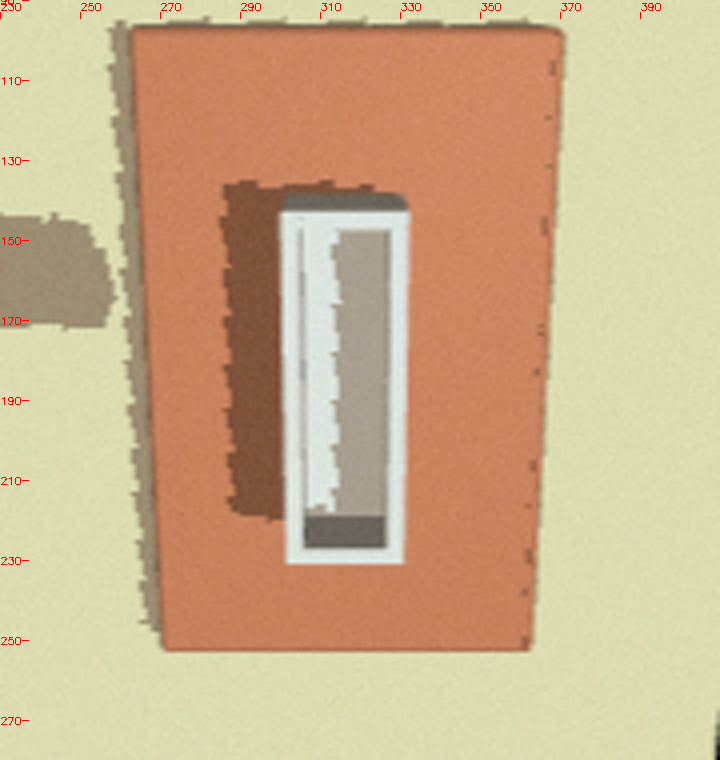

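View pics/s20.png

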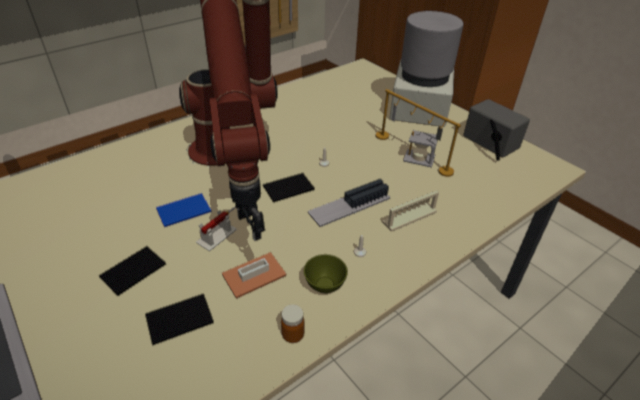

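The boat sits upright in the middle of the plate, and everything else is at its original pixels. One numeric check, then I'll hand in.

```bash
python3 - <<'E'
from fit import *
import pickle
from plant import job_done
s=pickle.load(open('w20.pkl','rb')); c=cam('wrist',s); A=np.array
f=lambda l:(A(l,float)+.5)/4-.5+[230,90]
b,rb=fit([(c,A([[42,14,38],[42,-14,38],[-42,-14,38],[-42,14,38]])/1000.,f([(279,211),(410,211),(404,563),(286,563)]))],[.634,-.215,1.46])
p,rp=fit([(c,A([[80,50,12],[80,-50,12],[-80,-50,12],[-80,50,12]])/1000.,f([(132,28),(563,29),(530,650),(163,650)]))],[.634,-.215,1.46])
print(b,p,np.degrees(b[2]-p[2]),np.abs(rb).max(),np.abs(rp).max())
print(job_done())
E
```

```text
[ 0.63464621 -0.21562226  1.46681754] [ 0.63510476 -0.21587605  1.46456202] 0.12923180765196943 0.3 1.0
the job is handed in; nothing more can be done
None
```

The job is done and handed in at about 28.7 s. I took the pick from its cradle and dragged the boat by its near wall until its far end was about 16 mm clear of the dock's mouth. I laid the pick back in its cradle before the gripper touched the boat, then set the boat on the clay plate.

**Last checks:**
- **Boat:** it is upright, about 0.5 mm from the plate's middle and 0.13° off the plate's length. The fit error was 0.3 px for the boat and 1.0 px for the plate.
- **Pick:** it sits within 1 px of where I found it.
- **Everything else:** by eye, nothing else had moved in the final scene picture, and the largest wrist force I read was about 6 N.

**One thing disagreed with the description:** the fingertips sit about 39 mm short of the reported TCP. Because of that, my first grasp closed on air just above the handle without touching it. I measured the offset in two cameras and used it from then on; it held for both grasps and for setting the boat down.

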